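Clear the tilted specimen stage and hold the slide carrier flush on it

ROBOT

A 7-joint arm with a two-finger parallel gripper is mounted at the origin on the work surface. World frame = base frame: x ahead of the robot, y to its left, z up, the work surface at z = 0. Lengths are in m, angles in rad, forces in N, time in s.
With the tool pointing down it reaches from about 0.4 to 0.85 m from the base axis. Payload 4.5 kg.
Tool frame: the origin (TCP) lies midway between the tips of the shut fingers; the grasp point (between the pads) lies 19 mm behind it (r.hold_point_z is the distance from the TCP to the grasp point, in m); z points along the fingers, y is the direction in which the jaws open and shut (so a half turn about z gives the same grasp; the last joint's range is limited). The gripper opens to 88 mm and grips with 3 to 60 N. Pads are 18 mm wide; open, the fingers measure 123 mm over their backs; the gripper's body (75 mm by 187 mm) begins 45 mm behind the grasp point.
Start: joints at [1.224, 0.689, -0.195, 1.565, 0.157, 0.902, -0.215], TCP at [0.232, -0.58, 0.239] pointing down, gripper open.
Joint ranges: [-3.01, 3.01], [-0.46, 2.08], [-1.47, 1.51], [0.13, 2.56], [-1, 4.14], [0.04, 2.09], [-2.66, 2.66]. Speed limits (rad/s): [2.57, 2.57, 3.14, 3.14, 3.14, 3.14, 3.14].

INTERFACE

Orientations are given as a unit quaternion [x, y, z, w].
In Python, from plant import r gives the robot as it stands. The module is installed in compiled form; this text tells all that it offers.
- The arm moves only by the tool move_arm, never from a script. Its arguments are lists of equal length, an entry for each row: "turn": the turn, a rotation vector about the tool's x, y, z in units of 2 pi rad (1.0 is 2 pi rad), a list of three; "dp": the shift along the tool's x, y, z in units of 2.5 cm (1.0 is 2.5 cm), a list of three; "jaw": the closure, from -1 (fully open) to 1 (shut), so that 0 is half open. In form: {"turn": [[wx, wy, wz], ...], "dp": [[x, y, z], ...], "jaw": [jaw, ...]}. A call has 1 to 10 rows; each row shifts and turns the commanded pose from where the row before left it, along the tool's axes as they then stand; what a row does not reach is not made up. A row lasts 1/12 s, in which the tool goes at most 41.7 mm and 7.16 degrees, less where a joint would pass 70% of its speed; a pose out of reach is approached as far as the arm can. A call with a number of a shift or a turn outside -1 to 1 is refused whole. A call with a gripper value outside its range is refused whole. The fingers move at their own pace and stop on an object; "newtons" is the grip in N (left out, the last holds). Time passes only in rows, so rows that do not move let the fingers close. It gives the time, the measured TCP pose, the force and the opening at its end, in the units of the state.
- r.get_state(): the state, without advancing time (a new reading comes with each control period).
- r.snapshot(name): name is "scene" or "top"; returns a dict with "frame" (420x560x3 uint8, blue, green, red), "mtx" (3x3 intrinsics, pixels), "origin" and "orientation" of the camera in the world. Camera axes: x right, y up, looking along -z (the intrinsics and any distortion apply to the point x, -y, -z); pixel columns grow to the right and rows downward; lengths in m; the calibration is good to about 2 mm. A picture is of the moment at which its call begins. There is no depth.
- r.finish_job(): hands the job in, once; it reports no verdict.
The state is a dict: "clock": time; "q": joint angles; "qd": joint speeds; "joint_torque": joint torques, N m; "tool_pos": TCP position; "eef_rot": TCP orientation; "contact_force": force on the tool from outside, world axes, zero at the start; "moment": the same for the moment, N m; "opening": opening from 0.0 (shut) to 1.0 (fully open).
Only numpy, scipy, OpenCV 4.12 (cv2) and the standard library are available. Lean on these libraries where they do the work, as an engineer would, in place of code of your own. Each camera call takes 0.05 s, during which the arm holds its last target.

TASK

With the wooden scraper block held in the gripper, wipe the three loose rock chips off the tilted specimen stage into the catch tray fixed to its side, then stand the scraper back on the bench clear of the stage and tray. Then pick up the slide carrier by its rib, tilt it to the slope of the stage, lay it centred and flush on the stage face with its long side running up the slope, and finish while still gripping it and pressing it lightly onto the face (about 5 to 15 N): do not let go of it. Touch the chips only with the scraper, and leave the other things on the bench where they are.

Things in the scene. Friction and masses are not known exactly. Their poses are not given: they have to be found in the camera images.
- stage_face (a point): Centre of the top face of the tilted stage, a flat dark steel plate 110 mm (x, up the slope) x 130 mm (y, level) x 8 mm. Axes turn with the plate: z is the face's outward normal, x points up the slope, roughly away from the robot. The slope is 11 to 21 degrees, different each time; the centre is 55 mm above the bench. The plate is locked: working forces do not turn it.
- tray_in (a point): Centre of the inner floor (3 mm above the bench) of the open catch tray fixed on the stage's -y side, 106 mm from under the face's centre. x level along the stage's side, y towards the stage, z up. Inside 146 (x) x 88 mm (y); walls 28 mm high, but the one by the stage 12 mm and 4 mm in under the plate's edge: what is wiped over the plate's -y edge drops in.
- scraper_center (a point): Centre of the wooden scraper block (half-way up): 80 mm long (x), 24 mm thick (y), 56 mm high (z), of which the lowest 8 mm is a rubber blade 18 mm thick. At the start it stands on the blade on the bench, so this point is 28 mm above the bench. About 90 g. Grip it across the 24 mm thickness.
- scraper: The same scraper block; origin at the centre of the underside of its blade, 28 mm below scraper_center.
- slide_center (a point): Centre (half-way up, 20 mm above its flat underside) of the slide carrier: an aluminium plate 90 (x) x 60 (y) x 6 mm with two glass windows and, on its middle, an upright grip rib 40 mm long (x), 14 mm thick (y), 34 mm high above the plate. z points up out of the rib. 0.14 to 0.28 kg. At the start it lies flat on the bench. Grip the rib across its 14 mm.
- slide: The same slide carrier; origin at the centre of its flat underside, 20 mm below slide_center.
- stage: The grey base of the stage (120 x 110 x 10 mm), with tray and plate; fixed to the bench. Origin on the bench under the centre of the stage face, z up, x the level direction in which the face rises.
- chip1_center (a point): Middle of a loose grey rock chip, about 17 x 14 x 11 mm high, 10 g. The three chips lie on the stage face at the start, within 22 mm up or down the slope and 40 mm sideways of the face's centre.
- chip2_center (a point): Middle of a loose grey rock chip, about 14 x 16 x 12 mm high, 10 g. The three chips lie on the stage face at the start, within 22 mm up or down the slope and 40 mm sideways of the face's centre.
- chip3_center (a point): Middle of a loose grey rock chip, about 16 x 13 x 10 mm high, 10 g. The three chips lie on the stage face at the start, within 22 mm up or down the slope and 40 mm sideways of the face's centre.
- chip1: The same chip as chip1_center; origin under it.
- chip2: The same chip as chip2_center; origin under it.
- chip3: The same chip as chip3_center; origin under it.
- dish: Bystander: shallow glass dish 84 mm across, 15 mm high, loose; origin under its centre.
- jar: Bystander: amber jar 52 mm across, 75 mm high, loose; origin under its centre.
- eraser: Bystander: white eraser 50 x 22 x 13 mm, loose; origin under its centre.
- pencil: Bystander: pencil 160 mm long, 8 mm thick, loose, along its x; origin under its middle.
- rock: Bystander: grey rock sample 62 x 50 x 45 mm, loose; origin under its centre.
Not all that is in view belongs to the job. Of the things like the scraper, leave any that is blue; of the rest the smaller one is meant. Leave any turquoise look-alike of the slide alone.

How it is judged:
By the outcome, as a careful person would: the job done as asked, in the order asked, and still so for the second after the job is handed in, while the arm keeps its last pose, push and grip.
It also fails if it takes over 61 s, if anything falls off the work surface, if the arm or the gripper's body presses on something with over 40 N, if the wrist force passes 120 N, or if a joint passes its speed limit or range.

## Working session

There is one attempt and no reset: what is moved stays moved. The work goes in short steps, Python scripts to look and compute and a tool call to move; the robot and the scene stay as the last step left them, time stands still between calls to the robot, and variables do not carry over. Pictures are saved under pics/ and viewed, and the job is handed in when it is done.

Besides the shell and the picture viewer there is one more tool, called after "Call:" as name(argument=value, ...) on one line, values as JSON. move_arm: Moves the arm, as the interface text tells. Shifts and turns lie within -1 to 1; 1 stands for 2.5 cm of shift or 2 pi rad of turn. Its arguments: {"type":"object","properties":{"turn":{"type":"array","items":{"type":"array","items":{"type":"number","minimum":-1,"maximum":1}}},"dp":{"type":"array","items":{"type":"array","items":{"type":"number","minimum":-1,"maximum":1}}},"jaw":{"type":"array","items":{"type":"number"}},"newtons":{"type":"number"}},"required":["turn","dp","jaw"]}

```bash
mkdir -p pics
cat > h.py <<'E'
import numpy as np, cv2, json
from plant import r
from scipy.spatial.transform import Rotation as R
def snap(cam,name):
    s=r.snapshot(cam); cv2.imwrite(f'pics/{name}.png',s['frame'])
    np.savez(f'pics/{name}.npz',**{k:np.array(v) for k,v in s.items()}); return s
def P(name):
    d=np.load(f'pics/{name}.npz'); 
    o=d['orientation']; Rm=o if o.shape==(3,3) else R.from_quat(o).as_matrix()
    return d['mtx'],d['origin'],Rm
def ray(name,uv):
    K,o,Rm=P(name); u,v=uv
    x=np.linalg.inv(K)@[u,v,1]; d=Rm@np.array([x[0],-x[1],-x[2]]); return o,d/np.linalg.norm(d)
def atz(name,uv,z):
    o,d=ray(name,uv); return o+d*(z-o[2])/d[2]
def tri(a,ua,b,ub):
    o1,d1=ray(a,ua);o2,d2=ray(b,ub)
    A=np.stack([d1,-d2],1); t=np.linalg.lstsq(A,o2-o1,rcond=None)[0]
    p,q=o1+t[0]*d1,o2+t[1]*d2; return (p+q)/2,np.linalg.norm(p-q)
def proj(name,p):
    K,o,Rm=P(name); c=Rm.T@(np.array(p)-o); c=K@np.array([c[0],-c[1],-c[2]]); return c[:2]/c[2]
def crop(name,x0,y0,x1,y1,f,out):
    im=cv2.imread(f'pics/{name}.png')[y0:y1,x0:x1]; cv2.imwrite(f'pics/{out}.png',cv2.resize(im,None,fx=f,fy=f,interpolation=cv2.INTER_CUBIC))
E
python3 - <<'E'
from h import *
for c in('scene','top'):
    s=snap(c,c+'0'); print(s.keys(),s['mtx'],s['origin'],s['orientation'])
print(r.get_state(),r.hold_point_z)
E
```

```text
dict_keys(['frame', 'mtx', 'origin', 'orientation']) [[446.07060432   0.         274.00078126]
 [  0.         446.07060432 206.96582562]
 [  0.           0.           1.        ]] [ 1.05512561 -0.19639744  1.04365963] [0.21660117 0.14960093 0.56225235 0.78394884]
dict_keys(['frame', 'mtx', 'origin', 'orientation']) [[537.02794726   0.         288.47265553]
 [  0.         537.02794726 203.35974668]
 [  0.           0.           1.        ]] [ 0.26867933 -0.00203861  1.46569084] [-0.06770791  0.05687431  0.71464146 -0.69387934]
{'clock': 0.1, 'q': array([ 1.22379705,  0.68988785, -0.1945428 ,  1.56620331,  0.15732264,
        0.90249171, -0.21512421]), 'qd': array([ 0.00109155, -0.00414695, -0.00049654, -0.00358975, -0.0004738 ,
       -0.0005922 , -0.00062921]), 'joint_torque': array([-3.52036179e-03, -5.28498244e+01, -1.27179433e+00, -1.53837222e+01,
       -5.26128849e-02,  1.94340952e-03,  3.52704114e-05]), 'tool_pos': array([ 0.23205365, -0.57973697,  0.23800825]), 'eef_rot': array([ 9.81920878e-01,  1.89290130e-01, -2.08740295e-04, -7.70112512e-04]), 'contact_force': array([-1.11878124,  0.52983952,  0.30561905]), 'moment': array([-0.02553492,  0.02346555,  0.02195623]), 'opening': 0.9990147939173668} 0.0187
```

View pics/scene0.png

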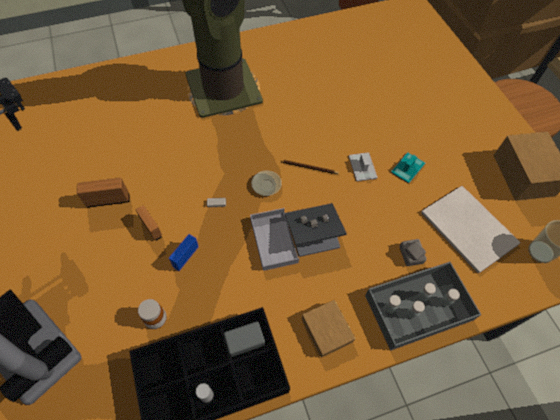

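View pics/top0.png

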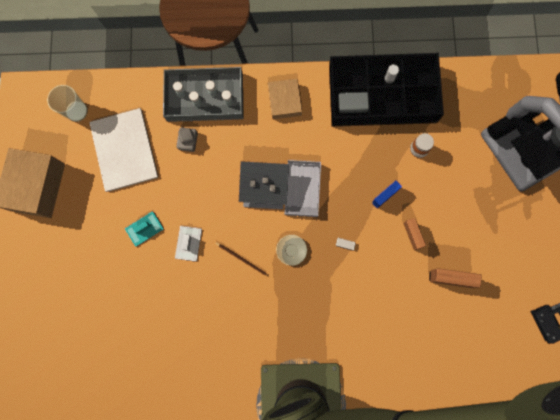

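Scene view: stage at about (316,228) with three chips, tray at (275,240), small brown scraper at (148,222), larger look-alike at (103,192), blue one at (183,252), slide at (362,166), and the turquoise look-alike at (408,167). Next I'll enlarge.

Run:
```python
from h import *
crop('scene0',235,190,365,285,6,'c1'); crop('top0',230,150,330,225,7,'c2')
a=[('scene0',(125,195,175,245)),('top0',(390,195,440,260)),('scene0',(340,145,390,190)),('top0',(165,220,215,270))]
for i,(n,b) in enumerate(a): crop(n,*b,7,f'd{i}')
ims=[cv2.resize(cv2.imread(f'pics/d{i}.png'),(390,290) if 0 else None,fx=1,fy=1) for i in range(4)]
# montage
c=np.zeros((600,800,3),np.uint8)
def put(im,x,y):
    im=im[:min(im.shape[0],600-y),:min(im.shape[1],800-x)]; c[y:y+im.shape[0],x:x+im.shape[1]]=im
put(ims[0],0,0);put(ims[1],400,0)
cv2.imwrite('pics/m1.png',c); c[:]=0
put(ims[2],0,0);put(ims[3],400,0); cv2.imwrite('pics/m2.png',c)
```

```text
(no output)
```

View pics/c1.png

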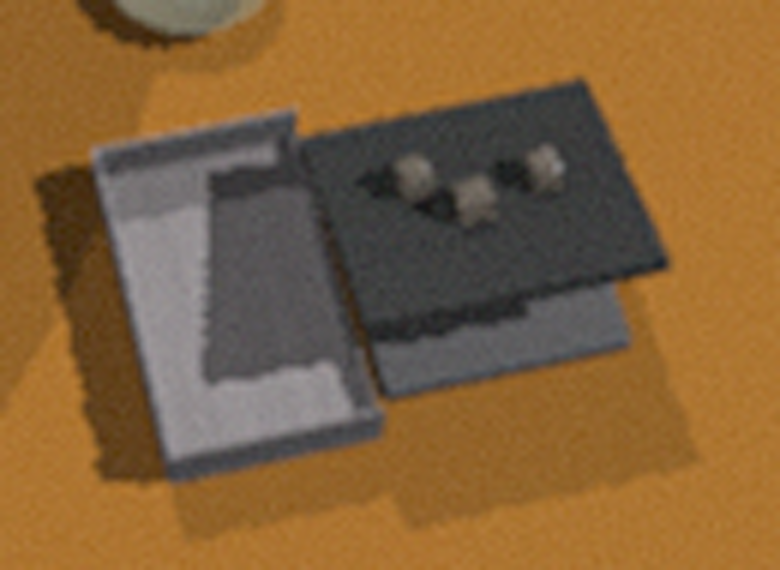

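View pics/c2.png

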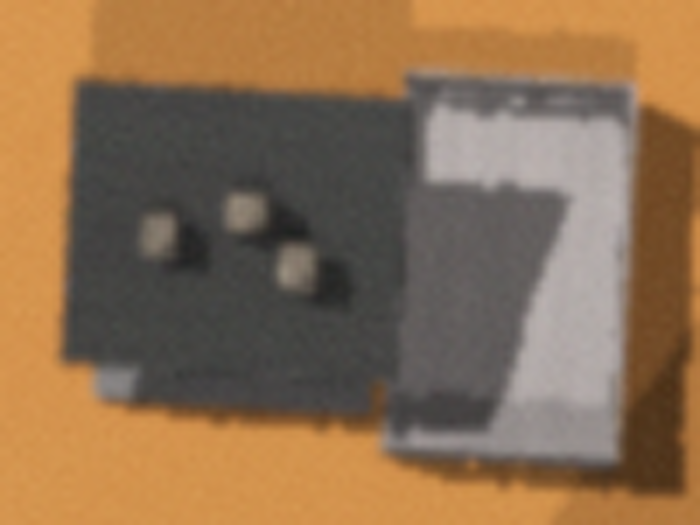

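View pics/m1.png

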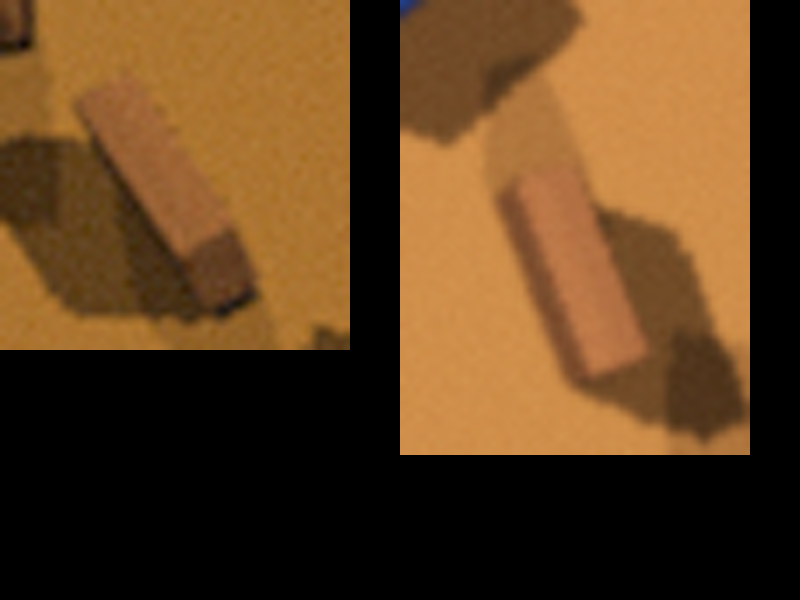

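View pics/m2.png

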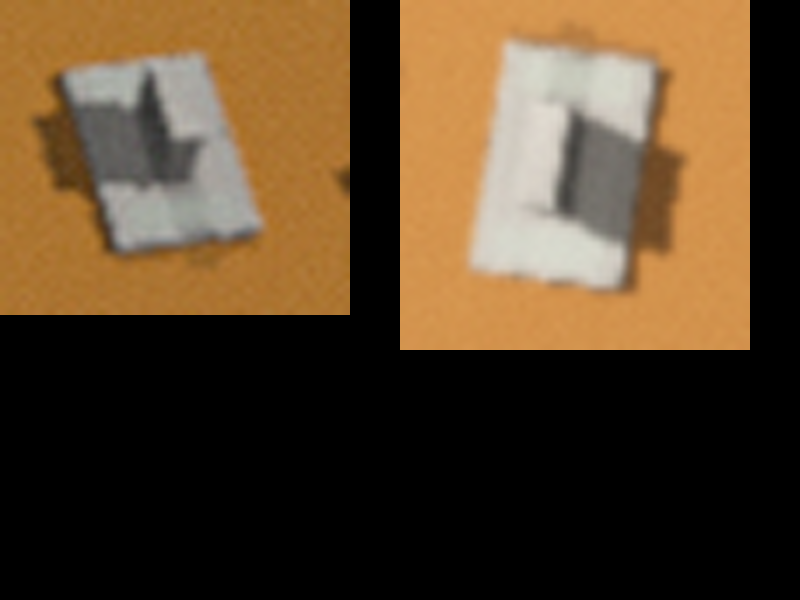

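```bash
cat > fit.py <<'E'
from h import *
from scipy.optimize import least_squares
def un(p,f,o): return [ (p[0]+.5)/f-.5+o[0],(p[1]+.5)/f-.5+o[1]]
def fit(obj,obs,x0,mode):
    # params x,y,z,yaw,(slope)
    def pose(v):
        sl=v[4] if mode=='stage' else 0
        return R.from_euler('z',v[3])*R.from_euler('y',-sl)
    def res(v):
        Rm=pose(v).as_matrix(); e=[]
        for n,ps in obs.items():
            for o,u in zip(obj,ps):
                if u is not None: e.append(proj(n,v[:3]+Rm@o)-u)
        return np.ravel(e)
    s=least_squares(res,x0); return s.x,np.sqrt(np.mean(s.fun**2)),s.fun.reshape(-1,2)
E
python3 - <<'E'
from fit import *
rect=lambda a,b:[np.array([x,y,0.]) for x,y in((-a,-b),(-a,b),(a,b),(a,-b))] #(low,-y),(low,+y),(high,+y),(high,-y)
U=lambda l,f,o:[un(p,f,o) for p in l]
s=U([(300,135),(583,80),(668,268),(372,328)],6,(235,190)); t=U([(388,378),(63,358),(78,82),(413,97)],7,(230,150))
for a,b in zip(s,t): print('stage corner',tri('scene0',a,'top0',b))
print(fit(rect(.055,.065),{'scene0':s,'top0':t},[.6,.1,.055,0,.28],'stage'))
# scraper long x: order by image: scene (78,100)=near robot,-y
s=U([(78,100),(125,75),(237,232),(190,258)],7,(125,195)); t=U([(190,377),(245,355),(175,165),(115,183)],7,(390,195))
# top: up=+x, left=+y. 
for a in s: print('scr s@56',atz('scene0',a,.056))
for a in t: print('scr t@56',atz('top0',a,.056))
s=U([(65,75),(205,55),(262,232),(118,248)],7,(340,145)); t=U([(70,268),(228,288),(255,62),(108,40)],7,(165,220))
for a in s: print('sl s@6',atz('scene0',a,.006))
for a in t: print('sl t@6',atz('top0',a,.006))
E
```

```text
stage corner (array([0.5223586 , 0.02484696, 0.04149584]), np.float64(0.0017036426259133344))
stage corner (array([0.53464097, 0.15111081, 0.04007824]), np.float64(0.0002563771160088478))
stage corner (array([0.63942449, 0.14244328, 0.05917537]), np.float64(0.0011831384724138925))
stage corner (array([0.62822086, 0.01454296, 0.06470429]), np.float64(0.003870528079630747))
(array([ 0.58100347,  0.08334461,  0.0506377 , -0.09400354,  0.22178178]), np.float64(0.5653094602488264), array([[-0.24649365,  0.39113228],
       [ 0.43723649, -0.19362667],
       [ 0.36409927, -0.33087395],
       [-1.18857023,  0.55244258],
       [ 0.77739323,  0.57483548],
       [-0.71043607,  0.45605559],
       [-0.56631859, -0.79428508],
       [-0.32938795, -0.05713132]]))
scr s@56 [ 0.39985013 -0.3368042   0.056     ]
scr s@56 [ 0.39473487 -0.31865777  0.056     ]
scr s@56 [ 0.47209968 -0.29273176  0.056     ]
scr s@56 [ 0.4771009  -0.31056359  0.056     ]
scr t@56 [ 0.39015165 -0.31595672  0.056     ]
scr t@56 [ 0.39776801 -0.33700867  0.056     ]
scr t@56 [ 0.4702799  -0.31589149  0.056     ]
scr t@56 [ 0.46411607 -0.29288384  0.056     ]
sl s@6 [0.3834136  0.27242904 0.006     ]
sl s@6 [0.39237017 0.33207754 0.006     ]
sl s@6 [0.48090124 0.31596212 0.006     ]
sl s@6 [0.46958648 0.25771479 0.006     ]
sl t@6 [0.38821511 0.33096129 0.006     ]
sl t@6 [0.37866098 0.26932377 0.006     ]
sl t@6 [0.46678215 0.25887672 0.006     ]
sl t@6 [0.47724859 0.31681398 0.006     ]
```

Run:
```python
from h import *
for c in('scene','top'):
    f=[]
    for i in range(5):
        s=snap(c,c+'A'); f.append(s['frame'].astype(float))
    cv2.imwrite(f'pics/{c}A.png',np.mean(f,0).clip(0,255).astype(np.uint8))
crop('sceneA',280,195,352,250,11,'e1'); crop('topA',232,155,300,215,11,'e2')
crop('sceneA',245,205,302,272,8,'e3'); crop('topA',280,155,326,222,8,'e4')
a=cv2.imread('pics/e3.png');b=cv2.imread('pics/e4.png');h=max(a.shape[0],b.shape[0])
p=lambda i:cv2.copyMakeBorder(i,0,h-i.shape[0],0,0,0)
print(a.shape,b.shape);cv2.imwrite('pics/e34.png',np.hstack([p(a),p(b[:, :340])]))
print(r.get_state()['clock'])
```

```text
(536, 456, 3) (536, 368, 3)
0.6
```

View pics/e1.png

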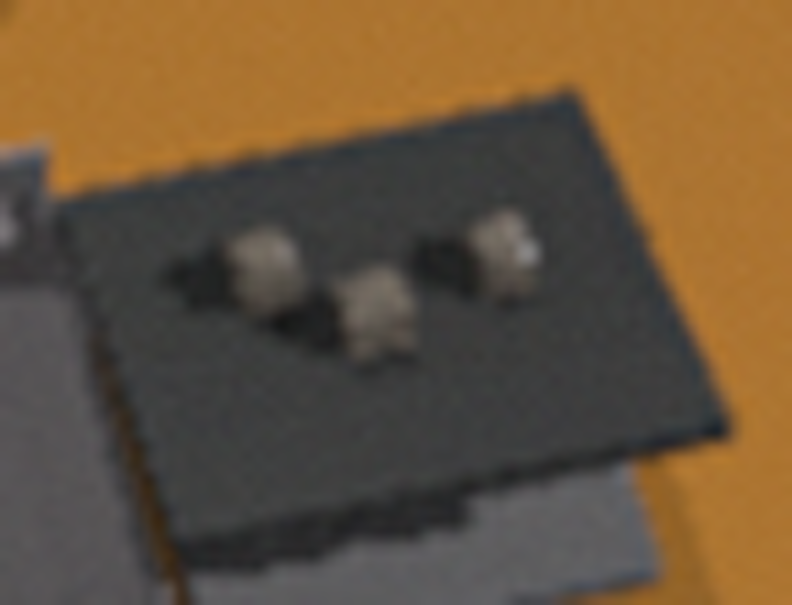

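View pics/e2.png

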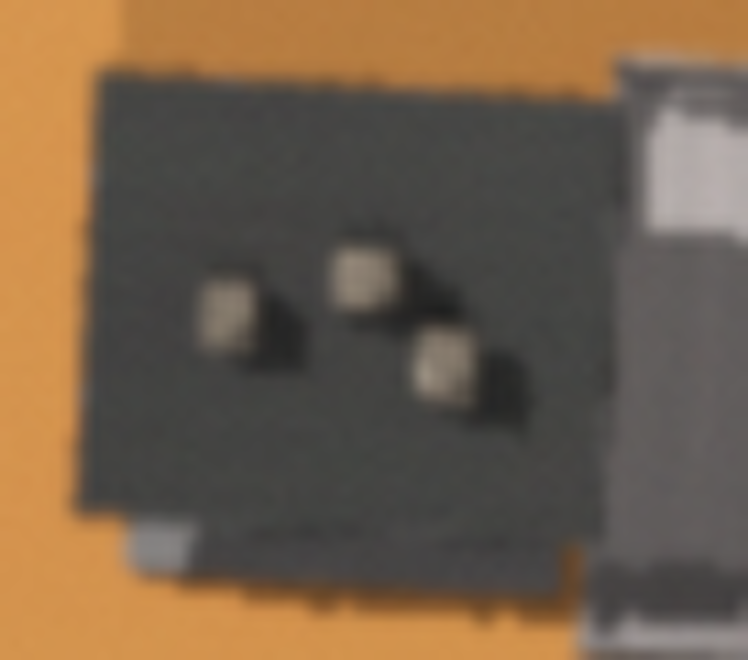

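View pics/e34.png

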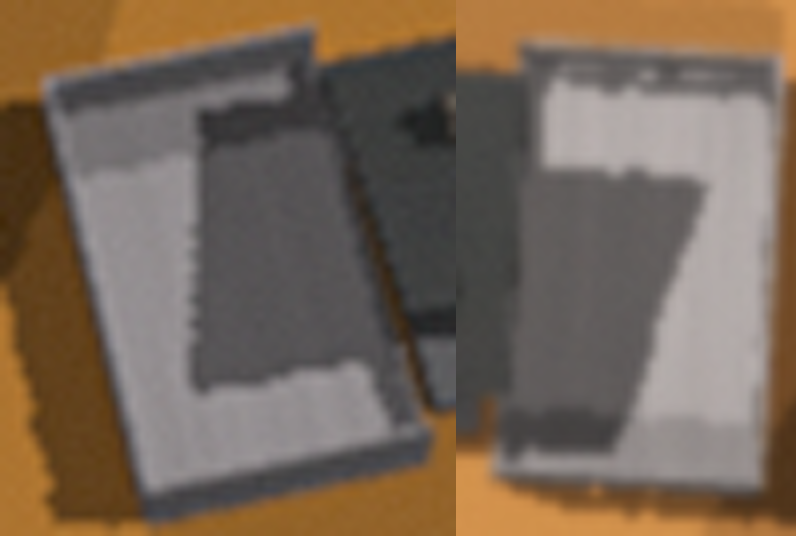

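Run:
```python
from h import *
a=cv2.imread('pics/e1.png').astype(float); a=((a-30)*4.5).clip(0,255).astype(np.uint8); cv2.imwrite('pics/e1b.png',a[380:605])
```

```text
(no output)
```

View pics/e1b.png

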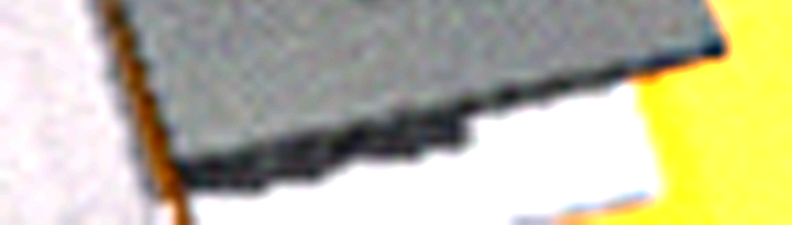

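```bash
cat > joint.py <<'E'
from fit import *
rect=lambda a,b:[np.array([x,y,0.]) for x,y in((-a,-b),(-a,b),(a,b),(a,-b))]
U=lambda l,f,o:[un(p,f,o) for p in l]
ST={'scene0':U([(64,203),(575,93),(722,419),(173,536)],11,(280,195)),'top0':U([(606,538),(77,512),(102,75),(628,101)],11,(232,155))}
SC={'scene0':U([(78,100),(125,75),(237,232),(190,258)],7,(125,195)),'top0':U([(245,355),(190,377),(115,183),(175,165)],7,(390,195))}
SL={'scene0':U([(65,75),(205,55),(262,232),(118,248)],7,(340,145)),'top0':U([(228,288),(70,268),(108,40),(255,62)],7,(165,220))}
def res(v,full=False):
    e=[]
    for obj,obs,c,sl in((rect(.055,.065),ST,[v[0],v[1],.055,v[2]],v[3]),(rect(.04,.012),SC,[v[4],v[5],.056,v[6]],0),(rect(.045,.03),SL,[v[7],v[8],.006,v[9]],0)):
        M=(R.from_euler('z',c[3])*R.from_euler('y',-sl)).as_matrix()
        for k,n in enumerate(('scene0','top0')):
            K,o,Rm=P(n); b=v[10+6*k:16+6*k]; dR=R.from_rotvec(b[3:]).as_matrix()
            for p,u in zip(obj,obs[n]):
                c_=(dR@Rm).T@(np.array(c[:3])+M@p-o-b[:3]); c_=K@np.array([c_[0],-c_[1],-c_[2]]); e.append((c_[:2]/c_[2]-u)/.4)
    e=np.ravel(e)
    if full: return e*.4
    b=v[10:]; pr=np.r_[b[:3]/.0015,b[3:6]/.002,b[6:9]/.0015,b[9:]/.002]
    return np.r_[e,pr]
s=least_squares(res,np.r_[.58,.083,-.09,.25,.43,-.315,.31,.43,.294,-.16,np.zeros(12)])
C=np.sqrt(np.diag(np.linalg.inv(s.jac.T@s.jac)))
if __name__=='__main__':
    np.set_printoptions(precision=4,suppress=True)
    print(s.x[:10],C[:10],'slope deg',np.degrees(s.x[3]),np.degrees(C[3]),'yaws',np.degrees(s.x[[2,6,9]]));print(s.x[10:])
    print(np.round(res(s.x,True).reshape(3,2,4,2),2).tolist())
E
python3 joint.py
```

```text
[ 0.5796  0.0821 -0.0937  0.2862  0.432  -0.3153  0.3103  0.4284  0.2948
 -0.1592] [0.002  0.0021 0.0049 0.0133 0.0021 0.0021 0.0088 0.0022 0.0023 0.0077] slope deg 16.3992027380089 0.759736024498224 yaws [-5.3707 17.78   -9.1201]
[-0.0001 -0.0002  0.0012 -0.0008  0.0018 -0.0007  0.0001  0.0002  0.001
  0.0001 -0.0003  0.0009]
[[[[-1.16, 0.17], [0.22, 0.35], [1.15, -0.01], [-0.05, 0.34]], [[-0.13, 1.05], [0.04, 0.41], [-0.24, -0.54], [0.27, 0.02]]], [[[-0.42, 0.57], [1.23, -0.63], [0.53, -1.0], [-1.27, 0.35]], [[0.87, 0.42], [0.17, 0.32], [-0.37, -0.48], [-0.46, -0.91]]], [[[-0.33, -0.27], [-0.42, -0.11], [0.22, -0.28], [0.21, 0.34]], [[-0.87, -0.02], [0.03, -0.05], [0.1, 0.04], [0.55, -0.3]]]]
```

```bash
cat >> h.py <<'E'
def down(yaw,slope=0,extra=0):
    # tool x along stage x (yaw) tilted up by slope, tool z into face
    return R.from_euler('z',yaw)*R.from_euler('y',-slope)*R.from_euler('x',np.pi)
def go(p,Rt):
    s=r.get_state(); R0=R.from_quat(s['eef_rot']); p=np.array(p)
    d=R0.inv().apply(p-s['tool_pos'])/.025; w=(R0.inv()*Rt).as_rotvec()/(2*np.pi)
    d2=Rt.inv().apply(p-s['tool_pos'])/.025
    print('t',round(s['clock'],2),'pos',s['tool_pos'].round(4),'F',s['contact_force'].round(2),'M',s['moment'].round(3),'op',round(s['opening'],3))
    print('dp first',d.round(3),'turn',w.round(4),'deg',(w*360).round(2),'dp after turn',d2.round(3))
E
python3 - <<'E'
from h import *
go([.432,-.3153,.13],down(.3103))
E
```

```text
t 0.6 pos [ 0.2323 -0.5802  0.2387] F [-0.13 -0.5  -0.56] M [ 0.005 -0.018  0.008] op 0.998
dp first [11.356 -6.869  4.348] turn [0.     0.     0.0112] deg [0.   0.   4.04] dp after turn [10.843 -7.652  4.349]
```

Call:
move_arm(turn=[[0, 0, 0.0112], [0, 0, 0], [0, 0, 0], [0, 0, 0], [0, 0, 0], [0, 0, 0], [0, 0, 0], [0, 0, 0], [0, 0, 0], [0, 0, 0]], dp=[[0, 0, 0], [1, -0.7, 0.4], [1, -0.7, 0.4], [1, -0.7, 0.4], [1, -0.7, 0.4], [1, -0.7, 0.4], [1, -0.7, 0.4], [1, -0.7, 0.4], [1, -0.7, 0.4], [1, -0.7, 0.4]], jaw=[-1, -1, -1, -1, -1, -1, -1, -1, -1, -1], newtons=40)

```text
clock: 1.43
tool_pos: [0.3994, -0.3605, 0.1485]
eef_rot: [0.988, 0.154, 0.0, 0.0]
contact_force: [0.6, -0.9, 0.5]
opening: 1.001
```

Call:
move_arm(turn=[[0, 0, 0], [0, 0, 0], [0, 0, 0], [0, 0, 0]], dp=[[0.9, -0.7, 0.4], [0.9, -0.6, 0.4], [0, 0, 0], [0, 0, 0]], jaw=[-1, -1, -1, -1])

```text
clock: 1.77
tool_pos: [0.4326, -0.3149, 0.1283]
eef_rot: [0.988, 0.157, 0.0, -0.001]
contact_force: [-1.5, -1.0, -0.3]
opening: 1.001
```

Run:
```python
from h import *
go([.432,-.3153,.13],down(.3103))
snap('scene','s1'); crop('s1',90,160,210,260,6,'s1c')
snap('top','t1'); crop('t1',370,180,470,280,6,'t1c')
```

```text
t 1.77 pos [ 0.4326 -0.3149  0.1283] F [-1.45 -1.03 -0.29] M [-0.004  0.003 -0.028] op 1.001
dp first [-0.028  0.006 -0.067] turn [-0.0002 -0.      0.0007] deg [-0.06 -0.02  0.25] dp after turn [-0.028  0.006 -0.067]
```

View pics/s1c.png

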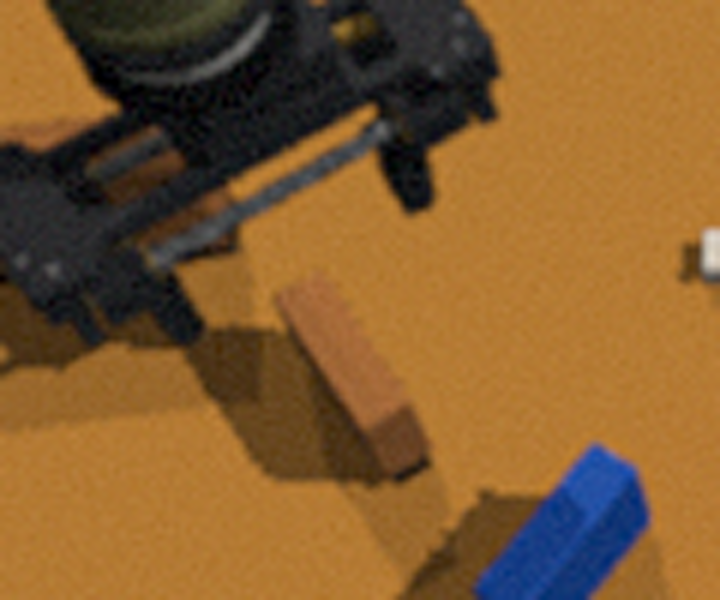

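View pics/t1c.png

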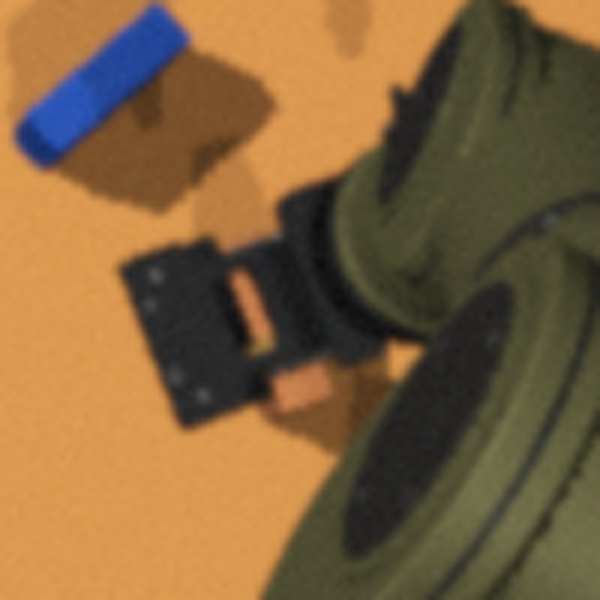

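Run:
```python
from h import *
for uv in[(432,268),(480,272),(480,287),(433,280)]: print(atz('top0',uv,.07))
for uv in[(79,182),(127,179),(129,192),(80,195),(130,204)]: print(atz('scene0',uv,.07))
print('blue',[atz('top0',u,.06).round(3) for u in[(374,204),(400,186)]])
crop('scene0',70,165,140,215,8,'b1'); crop('top0',425,260,490,295,8,'b2')
```

```text
[ 0.33748107 -0.34848013  0.07      ]
[ 0.32375215 -0.47023859  0.07      ]
[ 0.28580454 -0.46681577  0.07      ]
[ 0.30688111 -0.34875146  0.07      ]
[ 0.28143946 -0.46047565  0.07      ]
[ 0.31158679 -0.34061594  0.07      ]
[ 0.35355565 -0.34240104  0.07      ]
[ 0.3229043  -0.46259348  0.07      ]
[ 0.39033919 -0.34602177  0.07      ]
blue [array([ 0.511, -0.211,  0.06 ]), array([ 0.557, -0.282,  0.06 ])]
```

View pics/b1.png

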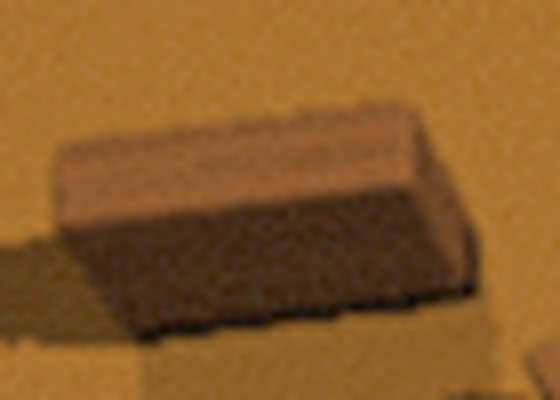

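View pics/b2.png

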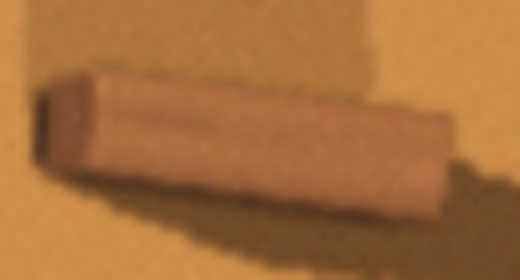

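Call:
move_arm(turn=[[0, 0, 0], [0, 0, 0], [0, 0, 0], [0, 0, 0], [0, 0, 0], [0, 0, 0], [0, 0, 0], [0, 0, 0], [0, 0, 0], [0, 0, 0]], dp=[[0, 0, 0.9], [0, 0, 0.9], [0, 0, 0.9], [0, 0, 0.9], [0, 0, 0.68], [0, 0, 0], [0, 0, 0], [0, 0, 0], [0, 0, 0], [0, 0, 0]], jaw=[-1, -1, -1, -1, -1, -1, 0.5, 1, 1, 1], newtons=40)

```text
clock: 2.7
tool_pos: [0.4319, -0.3177, 0.023]
eef_rot: [0.988, 0.154, 0.001, 0.001]
contact_force: [1.0, 0.5, 0.0]
opening: 0.723
```

Call:
move_arm(turn=[[0, 0, 0], [0, 0, 0], [0, 0, 0], [0, 0, 0]], dp=[[0, 0, 0], [0, 0, 0], [0, 0, 0], [0, 0, 0]], jaw=[1, 1, 1, 1])

```text
clock: 3.03
tool_pos: [0.4315, -0.3168, 0.0219]
eef_rot: [0.988, 0.155, 0.0, 0.0]
contact_force: [-0.1, -0.1, 0.0]
opening: 0.419
```

Run:
```python
from h import *
go([.432,-.3153,.021],down(.3103))
```

```text
t 3.03 pos [ 0.4315 -0.3168  0.0219] F [-0.13 -0.11  0.03] M [0.026 0.011 0.006] op 0.419
dp first [ 0.039 -0.052  0.036] turn [ 0. -0.  0.] deg [ 0.01 -0.01  0.01] dp after turn [ 0.039 -0.052  0.036]
```

Call:
move_arm(turn=[[0, 0, 0], [0, 0, 0], [0, 0, 0], [0, 0, 0]], dp=[[0, 0, 0], [0, 0, 0], [0, 0, 0], [0, 0, 0]], jaw=[1, 1, 1, 1])

```text
clock: 3.37
tool_pos: [0.4314, -0.3168, 0.0217]
eef_rot: [0.988, 0.155, -0.0, -0.0]
contact_force: [0.7, 0.4, 0.5]
opening: 0.267
```

```bash
cat >> h.py <<'E'
ST=dict(c=np.array([.5796,.0821,.055]),yaw=-.0937,sl=.2862)
def face(x,y,h,tcp,sl=None):
    sl=ST['sl'] if sl is None else sl
    Rf=R.from_euler('z',ST['yaw'])*R.from_euler('y',-sl)
    return ST['c']+Rf.apply([x,y,h+tcp]), down(ST['yaw'],sl)
E
python3 - <<'E'
from h import *
p,Rt=face(0,.058,.05,.0217); print(p)
go([.4314,-.3168,.19],down(.3103)); go(p,Rt)
p2=p.copy();p2[2]=.19; go(p2,down(-.0937))
# chips
K=('scene0','top0')
from fit import un
for a,b in(((262,270),(445,365)),((378,312),(365,278)),((507,255),(228,315))):
    c,e=tri(K[0],un(a,11,(280,195)),K[1],un(b,11,(232,155)))
    Rf=R.from_euler('z',ST['yaw'])*R.from_euler('y',-ST['sl']); print(c,e,Rf.inv().apply(c-ST['c']))
E
```

```text
[0.5648739  0.14173943 0.1237835 ]
t 3.37 pos [ 0.4314 -0.3168  0.0217] F [0.66 0.4  0.47] M [ 0.062 -0.027 -0.005] op 0.267
dp first [ 1.000e-03  0.000e+00 -6.731e+00] turn [-0.  0.  0.] deg [-0.    0.    0.01] dp after turn [ 1.000e-03  1.000e-03 -6.731e+00]
t 3.37 pos [ 0.4314 -0.3168  0.0217] F [0.66 0.4  0.47] M [ 0.062 -0.027 -0.005] op 0.267
dp first [ 10.689 -15.832  -4.082] turn [-0.0092  0.0449  0.0639] deg [-3.32 16.17 23.  ] dp after turn [  4.607 -18.76   -2.9  ]
t 3.37 pos [ 0.4314 -0.3168  0.0217] F [0.66 0.4  0.47] M [ 0.062 -0.027 -0.005] op 0.267
dp first [ 10.689 -15.833  -6.731] turn [-0.      0.      0.0643] deg [-0.    0.   23.16] dp after turn [  3.601 -18.76   -6.731]
[0.5642532  0.05908906 0.05594583] 4.067325667465777e-06 [-0.01232555 -0.02434589  0.00461308]
[0.58551463 0.0783461  0.061463  ] 0.0010295900286023361 [ 0.00781065 -0.00318404  0.00443852]
[0.57862475 0.11282355 0.05663641] 0.0021655998995019927 [-0.00322717  0.03049753  0.00265548]
```

Call:
move_arm(turn=[[0, 0, 0], [0, 0, 0], [0, 0, 0], [0, 0, 0.0161], [0, 0, 0.0161], [0, 0, 0.0161], [0, 0, 0.016], [0, 0, 0], [0, 0, 0], [0, 0, 0]], dp=[[0, 0, -0.5], [0, 0, -1], [0, 0, -1], [0, 0, -1], [0, 0, -1], [0, 0, -1], [0, 0, -1], [0.2, -1, -0.2], [0.2, -1, 0], [0.2, -1, 0]], jaw=[1, 1, 1, 1, 1, 1, 1, 1, 1, 1])

```text
clock: 4.2
tool_pos: [0.4535, -0.2431, 0.1909]
eef_rot: [0.999, -0.048, 0.001, 0.0]
contact_force: [1.4, 0.8, -1.0]
opening: 0.27
```

Call:
move_arm(turn=[[0, 0, 0], [0, 0, 0], [0, 0, 0], [0, 0, 0], [0, 0, 0], [0, 0, 0], [0, 0, 0], [0, 0, 0], [0, 0, 0], [0, 0, 0]], dp=[[0.2, -1, 0], [0.2, -1, 0], [0.2, -1, 0], [0.2, -1, 0], [0.2, -1, 0], [0.2, -1, 0], [0.2, -1, 0], [0.2, -1, 0], [0.2, -1, 0], [0.2, -1, 0]], jaw=[1, 1, 1, 1, 1, 1, 1, 1, 1, 1])

```text
clock: 5.03
tool_pos: [0.5263, 0.002, 0.19]
eef_rot: [0.999, -0.047, 0.0, -0.0]
contact_force: [0.4, -0.2, -1.2]
opening: 0.27
```

Call:
move_arm(turn=[[0, 0, 0], [0, 0, 0], [0, 0, 0], [0, 0, 0], [0, 0, 0], [0, 0, 0], [0, 0.015, 0], [0, 0.015, 0], [0, 0.0155, 0], [0, 0, 0]], dp=[[0.2, -1, 0], [0.2, -1, 0], [0.2, -1, 0], [0.2, -1, 0], [0.2, -1, 0], [0, -0.7, 0], [0, 0, 0], [0, 0, 0], [0, 0, 0], [0, 0, 0]], jaw=[1, 1, 1, 1, 1, 1, 1, 1, 1, 1])

```text
clock: 5.87
tool_pos: [0.5587, 0.1406, 0.1882]
eef_rot: [0.989, -0.045, 0.14, 0.007]
contact_force: [-1.2, 0.5, -1.3]
opening: 0.27
```

Run:
```python
from h import *
p,Rt=face(0,.058,.02,.0217); go(p,Rt)
snap('scene','s2'); crop('s2',230,130,390,250,5,'s2c')
```

```text
t 5.87 pos [0.5587 0.1406 0.1882] F [-1.2   0.5  -1.29] M [ 0.027  0.479 -0.022] op 0.27
dp first [-0.473 -0.074  3.742] turn [0.0002 0.0009 0.0006] deg [0.07 0.33 0.2 ] dp after turn [-0.495 -0.067  3.739]
```

View pics/s2c.png

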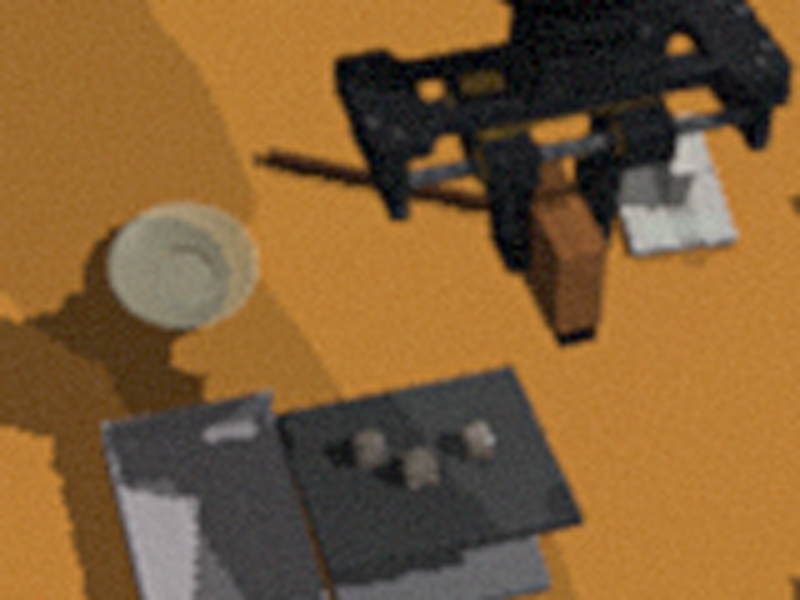

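Call:
move_arm(turn=[[0, 0, 0], [0, 0, 0], [0, 0, 0], [0, 0, 0], [0, 0, 0], [0, 0, 0]], dp=[[-0.12, 0, 0.9], [-0.12, 0, 0.9], [-0.12, 0, 0.9], [-0.12, 0, 0.9], [0, 0, 0], [0, 0, 0]], jaw=[1, 1, 1, 1, 1, 1])

```text
clock: 6.42
tool_pos: [0.5796, 0.1385, 0.0994]
eef_rot: [0.989, -0.047, 0.141, 0.007]
contact_force: [-0.8, -0.3, -0.1]
opening: 0.271
```

Run:
```python
from h import *
p,Rt=face(0,.058,.005,.0217); go(p,Rt)
snap('scene','s3'); crop('s3',270,160,370,250,7,'s3c'); snap('top','t3'); crop('t3',220,130,330,220,7,'t3c')
```

```text
t 6.42 pos [0.5796 0.1385 0.0994] F [-0.79 -0.3  -0.14] M [0.082 0.347 0.052] op 0.271
dp first [-0.298 -0.074  0.695] turn [ 0.0001  0.0005 -0.0002] deg [ 0.05  0.16 -0.06] dp after turn [-0.3   -0.074  0.694]
```

View pics/s3c.png

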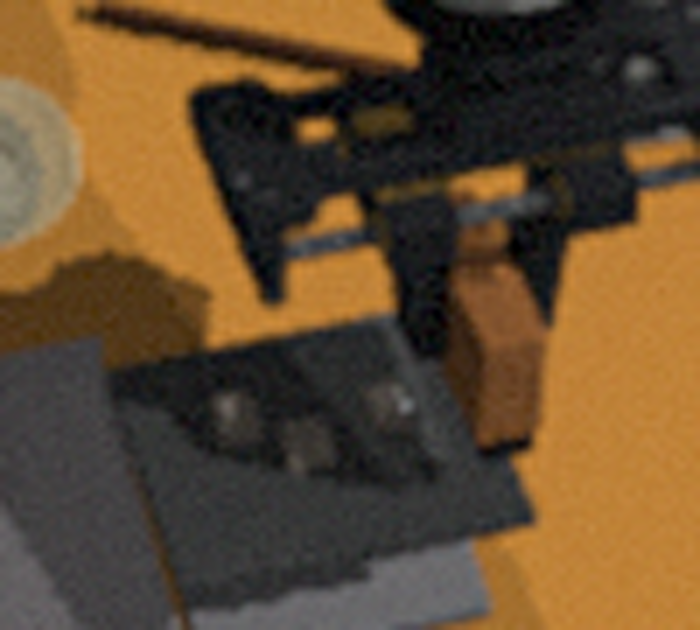

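View pics/t3c.png

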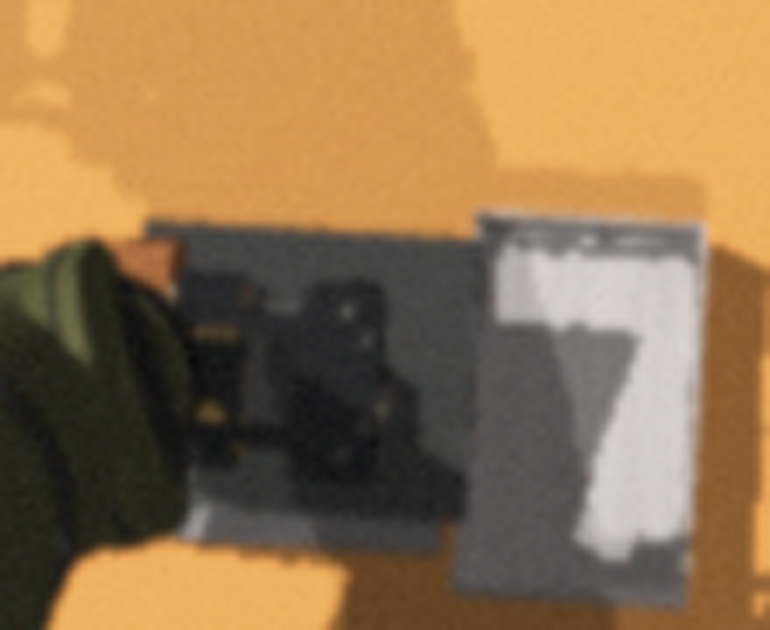

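Call:
move_arm(turn=[[0, 0, 0], [0, 0, 0], [0, 0, 0], [0, 0, 0], [0, 0, 0], [0, 0, 0]], dp=[[-0.3, -0.07, 0.3], [0, 0, 0.3], [0, 0, 0.08], [0, 0, 0.04], [0, 0, 0], [0, 0, 0]], jaw=[1, 1, 1, 1, 1, 1])

```text
clock: 7.02
tool_pos: [0.5818, 0.1429, 0.0861]
eef_rot: [0.989, -0.047, 0.137, 0.008]
contact_force: [-0.4, -0.0, -0.5]
opening: 0.272
```

Run:
```python
from h import *
p,Rt=face(0,.058,0,.0217); go(p,Rt)
```

```text
t 7.02 pos [0.5818 0.1429 0.0861] F [-0.35 -0.04 -0.47] M [0.085 0.332 0.025] op 0.272
dp first [-0.212  0.107  0.37 ] turn [ 0.0006  0.0016 -0.0001] deg [ 0.23  0.57 -0.03] dp after turn [-0.216  0.109  0.367]
```

Call:
move_arm(turn=[[0, 0, 0], [0, 0, 0], [0, 0, 0]], dp=[[0, 0, 0.05], [0, 0, 0.05], [0, 0, 0]], jaw=[1, 1, 1])

```text
clock: 7.27
tool_pos: [0.5821, 0.1428, 0.0832]
eef_rot: [0.989, -0.047, 0.137, 0.008]
contact_force: [1.0, -0.0, -0.6]
opening: 0.271
```

Run:
```python
from h import *
p,Rt=face(0,.058,0,.0217); go(p,Rt)
```

```text
t 7.27 pos [0.5821 0.1428 0.0832] F [ 1.   -0.04 -0.57] M [0.097 0.318 0.011] op 0.271
dp first [-0.193  0.107  0.253] turn [ 0.0007  0.0017 -0.0001] deg [ 0.24  0.61 -0.03] dp after turn [-0.196  0.108  0.25 ]
```

Run:
```python
from h import *
s=r.get_state(); print(s['q'].round(3),s['qd'].round(3),s['joint_torque'].round(2))
```

```text
[-0.513  0.846  0.208  2.026 -0.59   0.044 -1.471] [ 0.002  0.    -0.004  0.004  0.131 -0.003 -0.142] [-1.000e-02 -5.011e+01  4.810e+00 -6.550e+00 -8.400e-01 -1.190e+00
  1.010e+00]
```

```bash
cat > kin.py <<'E'
from h import *
import itertools
from scipy.optimize import least_squares
D=[([1.22379705,.68988785,-.1945428,1.56620331,.15732264,.90249171,-.21512421],[.23205365,-.57973697,.23800825],[.981920878,.18929013,-.00020874,-.00077]),]
def fk(q,s,v):
    ax='zyzyzyz'; Rm=R.identity(); p=np.zeros(3); L=[v[0],0,v[1],0,v[2],0,v[3]]
    off=[v[4],0,0,0,0,0,v[5]]
    # v[6],v[7]: x offsets at elbow
    p=np.array([0,0,v[0]])
    for i in range(7):
        Rm=Rm*R.from_euler(ax[i],s[i]*q[i]+off[i])
        if i==2: p=p+Rm.apply([v[6],0,v[1]])
        if i==3: p=p+Rm.apply([-v[6],0,0])
        if i==4: p=p+Rm.apply([0,0,v[2]])
        if i==6: p=p+Rm.apply([0,0,v[3]])
    return p,Rm
E
python3 - <<'E'
from kin import *
s0=r.get_state(); D.append((s0['q'],s0['tool_pos'],s0['eef_rot']))
out=[]
for s in itertools.product([1,-1],repeat=7):
    if s[1]<0: continue
    for o in(0,np.pi/2,np.pi,-np.pi/2):
      def res(v):
        e=[]
        for q,p,k in D:
            pp,RR=fk(q,s,np.r_[v[:4],o,v[4:]]); e+=list((pp-p)*3)+list((RR.inv()*R.from_quat(k)).as_rotvec())
        return e
      for o7 in (0,np.pi/2,np.pi,-np.pi/2):
        q=least_squares(res,[.36,.42,.4,.3,o7,0],max_nfev=40); out.append((q.cost,s,o,q.x))
out.sort(key=lambda a:a[0])
for a in out[:5]: print(a[0],a[1],a[2],a[3].round(4))
E
```

```text
0.011047875445174937 (-1, 1, -1, 1, -1, 1, -1) 0 [ 0.6261  0.6901  0.4534  0.6345  1.5708 -0.1174]
0.011047875445174958 (-1, 1, -1, 1, -1, 1, -1) 0 [ 0.6261  0.6901  0.4534  0.6345  1.5708 -0.1174]
0.011047875445174984 (-1, 1, -1, 1, -1, 1, -1) 0 [ 0.6261  0.6901  0.4534  0.6345 -4.7124 -0.1174]
0.01104787544517499 (-1, 1, -1, 1, -1, 1, -1) 0 [ 0.6261  0.6901  0.4534  0.6345  1.5708 -0.1174]
0.09279803510545633 (1, 1, -1, 1, 1, 1, 1) 1.5707963267948966 [ 2.5206 -1.7191 -0.7642  1.6411 -0.2629  0.9561]
```

Call:
move_arm(turn=[[0, 0.0006, 0], [0, 0.0006, 0], [0, 0.0006, 0], [0, 0, 0], [0, 0, 0]], dp=[[-0.05, 0.03, 0], [-0.05, 0.03, 0], [-0.05, 0.03, 0], [-0.05, 0.02, 0], [0, 0, 0]], jaw=[1, 1, 1, 1, 1])

```text
clock: 7.68
tool_pos: [0.5794, 0.1417, 0.0843]
eef_rot: [0.989, -0.048, 0.14, 0.01]
contact_force: [0.8, -0.2, -1.5]
opening: 0.267
```

Run:
```python
from h import *
p,Rt=face(0,.058,0,.0217); go(p,Rt)
s=r.get_state(); print(s['q'].round(3),s['qd'].round(3))
import pickle; pickle.dump([(s['q'],s['tool_pos'],s['eef_rot'])],open('p1.pkl','wb'))
```

```text
t 7.68 pos [0.5794 0.1417 0.0843] F [ 0.79 -0.16 -1.45] M [ 0.089  0.272 -0.006] op 0.267
dp first [-0.107  0.051  0.322] turn [ 0.0011  0.0009 -0.0005] deg [ 0.38  0.32 -0.17] dp after turn [-0.109  0.053  0.321]
[-0.529  0.846  0.232  2.039 -0.996  0.043 -1.073] [ 0.002  0.004 -0.002 -0.005 -0.019 -0.003  0.002]
```

Call:
move_arm(turn=[[0, 0, 0], [0, 0, 0], [0, 0, 0], [0, 0, 0]], dp=[[0, 0, -0.6], [0, 0, -1], [0, 0, -1], [0, 0, 0]], jaw=[1, 1, 1, 1])

```text
clock: 8.02
tool_pos: [0.5622, 0.1441, 0.1499]
eef_rot: [0.989, -0.048, 0.142, 0.009]
contact_force: [0.5, -0.8, -0.2]
opening: 0.268
```

```bash
cat > rec.py <<'E'
from h import *
import pickle
L=pickle.load(open('p1.pkl','rb')); s=r.get_state(); L.append((s['q'],s['tool_pos'],s['eef_rot'])); pickle.dump(L,open('p1.pkl','wb')); print(s['q'].round(3),s['tool_pos'].round(4))
E
python3 rec.py
```

```text
[-0.683  0.749  0.459  2.063 -0.959  0.214 -1.119] [0.5622 0.1441 0.1499]
```

Call:
move_arm(turn=[[0, -0.015, 0], [0, -0.015, 0], [0, -0.0155, 0], [0, 0, 0]], dp=[[0, 0, 0], [0, 0, 0], [0, 0, 0], [0, 0, 0]], jaw=[1, 1, 1, 1])

```text
clock: 8.35
tool_pos: [0.5653, 0.1433, 0.1458]
eef_rot: [0.999, -0.049, 0.004, 0.004]
contact_force: [1.8, -0.1, -0.7]
opening: 0.269
```

```bash
python3 rec.py
python3 - <<'E'
from kin import *
import pickle
D+=pickle.load(open('p1.pkl','rb'))
D.append(([-0.513,0.846,0.208,2.026,-0.59,0.044,-1.471],[.5821,.1428,.0832],None))
s=(-1,1,-1,1,-1,1,-1); ax='zyzyzyz'
def fk2(q,v):
    off=v.reshape(8,3); Rm=R.identity(); p=off[0].copy()
    for i in range(7):
        Rm=Rm*R.from_euler(ax[i],s[i]*q[i]+(np.pi/2*0 if i<6 else 0)); p=p+Rm.apply(off[i+1])
    return p,Rm
for q,p,k in D:
    if k is None: continue
    _,Rm=fk2(q,np.zeros(24)); print('rot resid',(Rm.inv()*R.from_quat(k)).as_rotvec().round(4))
v0=np.zeros((8,3)); v0[0,2]=.36;v0[3,2]=.42;v0[5,2]=.4;v0[7,2]=.3
res=lambda v:np.r_[np.concatenate([(fk2(q,v)[0]-p)*1000 for q,p,k in D]),(v-v0.ravel())*np.where(v0.ravel()>0,2,20)]
f=least_squares(res,v0.ravel()); print(f.x.reshape(8,3).round(3)); print(res(f.x)[:3*len(D)].round(1))
E
```

```text
[-0.698  0.868  0.677  1.81  -0.77   0.74  -1.269] [0.5653 0.1433 0.1458]
rot resid [-0.     -0.      1.5708]
rot resid [-0.     -0.      1.5708]
rot resid [-0.     -0.      1.5708]
rot resid [-0.     -0.      1.5708]
[[-0.001 -0.     0.35 ]
 [ 0.    -0.009 -0.   ]
 [ 0.001 -0.009  0.001]
 [-0.002 -0.014  0.564]
 [ 0.002 -0.014 -0.001]
 [-0.001 -0.     0.348]
 [ 0.002 -0.     0.   ]
 [ 0.     0.002  0.328]]
[ 0.  -0.   0.   0.  -0.  -0.1 -0.   0.  -0.  -0.  -0.  -0.  -0.   0.
  0.1]
```

```bash
cat > ik.py <<'E'
from kin import *
import pickle
D+=pickle.load(open('p1.pkl','rb'))
D=[d for d in D if d[2] is not None]
sg=(-1,1,-1,1,-1,1,-1); ax='zyzyzyz'
def fk2(q,v):
    off=v.reshape(8,3); Rm=R.identity(); p=off[0].copy()
    for i in range(7):
        Rm=Rm*R.from_euler(ax[i],sg[i]*q[i]); p=p+Rm.apply(off[i+1])
    return p,Rm*R.from_euler('z',np.pi/2)
v0=np.zeros((8,3)); v0[0,2]=.35;v0[3,2]=.56;v0[5,2]=.35;v0[7,2]=.33
res=lambda v:np.r_[np.concatenate([(fk2(q,v)[0]-p)*1000 for q,p,k in D]),(v-v0.ravel())*np.where(v0.ravel()>0,2,20)]
V=least_squares(res,v0.ravel()).x
lo=np.array([-3.01,-.46,-1.47,.13,-1,.04,-2.66]);hi=np.array([3.01,2.08,1.51,2.56,4.14,2.09,2.66])
def ik(p,Rt,q0,w=1e-3):
    def f(q):
        pp,RR=fk2(q,V); return np.r_[(pp-p)*10,(RR.inv()*Rt).as_rotvec()*3,w*(q-q0)]
    o=least_squares(f,np.clip(q0,lo+1e-3,hi-1e-3),bounds=(lo,hi)); e=f(o.x)[:6]; return o.x,np.abs(e).max()
E
python3 - <<'E'
from ik import *
print(V.reshape(8,3).round(3)[[0,3,5,7]], res(V)[:3*len(D)].round(1))
rng=np.random.default_rng(0)
for y in(.058,0,-.07):
  p,Rt=face(0,y,.0,.0217)
  for flip in(0,1):
    Rt2=Rt*R.from_euler('z',np.pi*flip); S=[]
    for k in range(60):
        q,e=ik(p,Rt2,rng.uniform(np.maximum(lo,-2),np.minimum(hi,3.5)))
        if e<2e-3: S.append(q)
    S=np.array(sorted(S,key=lambda q:q[2])); print(y,flip,len(S)); 
    if len(S): print(S[::max(1,len(S)//8)].round(2))
E
```

```text
[[ 0.     0.     0.348]
 [ 0.002 -0.013  0.561]
 [-0.002 -0.002  0.342]
 [ 0.003  0.     0.327]] [ 0. -0.  0.  0.  0.  0. -0. -0.  0. -0. -0. -0.]
0.058 0 16
[[-0.29  0.84 -0.14  2.06  1.62  0.23  2.66]
 [-0.29  0.84 -0.14  2.06  1.62  0.23  2.66]
 [-0.29  0.84 -0.14  2.06  1.62  0.23  2.66]
 [-0.29  0.84 -0.14  2.06  1.62  0.23  2.66]
 [-0.3   0.84 -0.11  2.06  1.63  0.21  2.65]
 [-0.44  0.85  0.12  2.06  2.02  0.04  2.23]
 [-0.44  0.85  0.12  2.06  2.02  0.04  2.23]
 [-0.44  0.85  0.12  2.06  2.03  0.04  2.23]]
0.058 1 34
[[ 0.31  1.34 -1.47  2.02  1.69  1.45 -0.25]
 [ 0.3   1.29 -1.4   2.02  1.67  1.37 -0.26]
 [ 0.18  1.06 -1.02  2.03  1.61  0.96 -0.32]
 [ 0.07  0.96 -0.77  2.03  1.59  0.73 -0.35]
 [-0.1   0.88 -0.47  2.04  1.57  0.48 -0.39]
 [-0.16  0.86 -0.37  2.04  1.57  0.4  -0.41]
 [-0.22  0.85 -0.27  2.05  1.58  0.32 -0.43]
 [-0.33  0.84 -0.09  2.05  1.6   0.19 -0.47]
 [-0.45  0.85  0.11  2.05  1.84  0.05 -0.74]]
0 0 19
[[-0.06  0.85 -0.34  2.1   1.75  0.35  2.66]
 [-0.06  0.85 -0.34  2.1   1.75  0.35  2.66]
 [-0.06  0.85 -0.34  2.1   1.75  0.35  2.66]
 [-0.06  0.85 -0.34  2
[... 1200 characters left out ...]
 0.11  1.67]
 [-0.15  0.83  0.05  2.14  2.92  0.11  1.58]
 [-0.18  0.83  0.09  2.14  3.21  0.1   1.28]
 [-0.21  0.84  0.15  2.14  3.57  0.12  0.91]
 [-0.23  0.84  0.17  2.14  3.66  0.12  0.82]
 [-0.33  0.86  0.33  2.14  4.14  0.22  0.32]]
-0.07 1 39
[[ 0.57  1.33 -1.47  2.12  1.7   1.38 -0.1 ]
 [ 0.54  1.22 -1.32  2.12  1.69  1.21 -0.14]
 [ 0.5   1.13 -1.18  2.12  1.69  1.05 -0.17]
 [ 0.47  1.09 -1.11  2.12  1.69  0.98 -0.19]
 [ 0.43  1.04 -1.    2.13  1.7   0.87 -0.21]
 [ 0.31  0.94 -0.75  2.13  1.72  0.65 -0.28]
 [ 0.17  0.87 -0.5   2.14  1.79  0.44 -0.38]
 [ 0.08  0.84 -0.34  2.14  1.88  0.33 -0.49]
 [-0.    0.83 -0.21  2.14  2.02  0.24 -0.64]
 [-0.14  0.83  0.03  2.14  2.75  0.11 -1.39]]
```

```bash
cat > sim.py <<'E'
from ik import *
def jac(q):
    p0,R0=fk2(q,V); J=np.zeros((6,7)); h=1e-5
    for i in range(7):
        d=np.array(q,float); d[i]+=h; p,Rr=fk2(d,V); J[:3,i]=(p-p0)/h; J[3:,i]=(Rr*R0.inv()).as_rotvec()/h
    return J,p0,R0
def step(q,p,Rt,lam=.02,k0=0,qn=None,it=15):
    for _ in range(it):
        J,p0,R0=jac(q); e=np.r_[p-p0,(Rt*R0.inv()).as_rotvec()]
        Ji=J.T@np.linalg.inv(J@J.T+lam**2*np.eye(6)); dq=Ji@e
        if k0: dq+=(np.eye(7)-np.linalg.pinv(J)@J)@(qn-q)*k0/it
        q=np.clip(q+np.clip(dq,-.12,.12),lo,hi)
        if np.abs(e).max()<1e-5 and not k0: break
    return q
def run(q,rows,**k):
    # rows: list of (turn,dp)
    p,Rt=fk2(q,V)
    for t,d in rows:
        p=p+Rt.apply(np.array(d)*.025); Rt=Rt*R.from_rotvec(np.array(t)*2*np.pi); q=step(q,p,Rt,**k)
    return q
E
python3 - <<'E'
from sim import *
Z=[0,0,0]
A=[([0,0,.0112],Z)]+[(Z,[1,-.7,.4])]*9+[(Z,[.9,-.7,.4]),(Z,[.9,-.6,.4])]+[(Z,[0,0,.9])]*4+[(Z,[0,0,.68])]
A+=[(Z,[0,0,-1])]*3+[([0,0,.016],[0,0,-.93])]*4+[(Z,[.2,-1,0])]*18+[(Z,[0,-.7,0])]+[([0,.0152,0],Z)]*3
B=[(Z,[-.12,0,.9])]*4+[(Z,[-.3,-.07,.3]),(Z,[0,0,.3]),(Z,[0,0,.08]),(Z,[0,0,.04])]
q0=np.array(D[0][0])
for k in({},dict(k0=.3,qn=q0),dict(k0=.05,qn=q0),dict(k0=.3,qn=(lo+hi)/2),dict(k0=.05,qn=(lo+hi)/2)):
    a=run(q0,A,**k); b=run(a,B,**k); print(a.round(2),b.round(3))
E
```

```text
[-0.55  0.64  0.25  2.04 -0.1   0.22 -1.94] [-0.494  0.842  0.173  2.07  -0.15   0.04  -1.908]
[-0.59  0.64  0.31  2.04 -0.28  0.23 -1.76] [-0.492  0.842  0.166  2.06  -0.792  0.04  -1.265]
[-0.57  0.64  0.28  2.04 -0.18  0.22 -1.86] [-0.493  0.842  0.168  2.066 -0.436  0.04  -1.622]
[-0.54  0.63  0.23  2.04 -0.03  0.22 -2.  ] [-0.494  0.842  0.171  2.069 -0.232  0.04  -1.826]
[-0.53  0.63  0.21  2.04  0.    0.22 -2.04] [-0.495  0.842  0.174  2.071 -0.1    0.04  -1.958]
```

```bash
cat > plan.py <<'E'
from sim import *
import itertools
Z=[0,0,0]
def to(q,p,Rt,v=.02,w=.1,**k):
    p0,R0=fk2(q,V); dr=(R0.inv()*Rt).as_rotvec(); n=int(max(np.linalg.norm(p-p0)/v,np.linalg.norm(dr)/w,1))+1
    mq=9
    for i in range(1,n+1):
        q=step(q,p0+(p-p0)*i/n,R0*R.from_rotvec(dr*i/n),it=6); mq=min(mq,np.min(np.r_[q-lo,hi-q]))
    pp,RR=fk2(q,V); return q,n,mq,np.linalg.norm(pp-p)+np.linalg.norm((RR.inv()*Rt).as_rotvec())
E
cat > pl1.py <<'E'
from plan import *
q0=r.get_state()['q']; yaw=ST['yaw']
P1,R1=face(0,.058,.0,.0217); F=R.from_euler('z',np.pi)
for wp in([.5653,.1433,.15],[.56,.14,.22],[.62,.14,.2],[.5,.14,.2],[.65,0,.25]):
  for sgn in(1,-1):
    for roll in(0,.3,-.3):
      q=q0.copy(); wp=np.array(wp); rows=0; m=[]; er=[]
      seq=[(wp,down(yaw)*R.from_euler('x',roll))]
      seq+=[(wp,down(yaw)*R.from_euler('z',sgn*a)*R.from_euler('x',roll)) for a in(1.05,2.1,3.1416)]
      seq+=[(P1+[-.02,0,.06],R1*F),(P1,R1*F),(face(0,-.07,0,.0217)[0],R1*F)]
      for p,Rt in seq:
        q,n,mm,e=to(q,p,Rt); rows+=n; m.append(mm); er.append(e)
        if p is P1: qe=q
      print(wp,sgn,roll,rows,np.round(min(m),2),np.round(max(er),3),qe.round(2),q.round(2))
E
python3 pl1.py
```

```text
[0.5653 0.1433 0.15  ] 1 0 82 0.0 1.455 [-0.69  1.59  1.51  2.07 -1.    2.09 -2.66] [-0.51  1.56  1.51  2.1  -1.    2.09 -2.66]
[0.5653 0.1433 0.15  ] 1 0.3 86 0.0 1.594 [-0.69  1.59  1.51  2.07 -1.    2.09 -2.66] [-0.51  1.56  1.51  2.1  -1.    2.09 -2.66]
[0.5653 0.1433 0.15  ] 1 -0.3 82 0.0 1.455 [-0.69  1.59  1.51  2.07 -1.    2.09 -2.66] [-0.51  1.56  1.51  2.1  -1.    2.09 -2.66]
[0.5653 0.1433 0.15  ] -1 0 48 0.0 0.246 [-0.5   0.86  0.19  2.06  0.41  0.04  0.67] [-0.27  0.83  0.2   2.16  0.56  0.04  0.75]
[0.5653 0.1433 0.15  ] -1 0.3 52 0.0 0.263 [-0.5   0.86  0.19  2.06  0.5   0.04  0.58] [-0.28  0.83  0.23  2.17  0.67  0.04  0.65]
[0.5653 0.1433 0.15  ] -1 -0.3 51 0.0 0.106 [-0.52  0.86  0.22  2.06  0.97  0.04  0.11] [-0.06  0.83 -0.11  2.14  2.2   0.18 -0.83]
[0.56 0.14 0.22] 1 0 84 0.0 1.455 [-0.69  1.59  1.51  2.07 -1.    2.09 -2.66] [-0.51  1.56  1.51  2.1  -1.    2.09 -2.66]
[0.56 0.14 0.22] 1 0.3 85 0.0 1.625 [-0.69  1.59  1.51  2.07 -1.    2.09 -2.66] [-0.51  1.56  1.51  2.1  -1.    2.09 -2.66]
[0.56 0.14 0.22] 1 -0.3 83 0.0 1.455 [-0.69  1.59  1.51  2.07 -1.    2.09
[... 1960 characters left out ...]
59  1.51  2.07 -1.    2.09 -2.66] [-0.51  1.56  1.51  2.1  -1.    2.09 -2.66]
[0.65 0.   0.25] 1 0.3 89 0.0 1.507 [-0.69  1.59  1.51  2.07 -1.    2.09 -2.66] [-0.51  1.56  1.51  2.1  -1.    2.09 -2.66]
[0.65 0.   0.25] 1 -0.3 89 0.0 1.455 [-0.69  1.59  1.51  2.07 -1.    2.09 -2.66] [-0.51  1.56  1.51  2.1  -1.    2.09 -2.66]
[0.65 0.   0.25] -1 0 64 0.0 0.223 [-0.5   0.86  0.18  2.06  0.22  0.04  0.86] [-0.24  0.83  0.15  2.16  0.35  0.04  0.98]
[0.65 0.   0.25] -1 0.3 64 0.0 0.244 [-0.5   0.86  0.19  2.06  0.4   0.04  0.68] [-0.26  0.83  0.19  2.16  0.55  0.04  0.77]
[0.65 0.   0.25] -1 -0.3 64 0.0 0.241 [-0.5   0.86  0.19  2.06  0.37  0.04  0.71] [-0.26  0.83  0.19  2.16  0.52  0.04  0.8 ]
```

```bash
cat > pl2.py <<'E'
from plan import *
q0=r.get_state()['q']; yaw=ST['yaw']
P1,R1=face(0,.058,.0,.0217); F=R.from_euler('z',np.pi)
b=R.from_euler('z',yaw)
def ori(tx,ty,flip=1,z=0): # tilt: ty pitch (neg = like stage), tx roll in stage frame
    return b*R.from_euler('x',tx)*R.from_euler('y',-ty)*R.from_euler('x',np.pi)*R.from_euler('z',np.pi*flip+z)
out=[]
hp=np.array([.5653,.1433,.17])
# first half turn
qs={}
for z0 in(0,):
  q=q0.copy();n0=0
  for a in(-1.05,-2.1,-3.1416):
    q,n,mm,e=to(q,hp,down(yaw)*R.from_euler('z',a)); n0+=n
print('after turn',q.round(2),n0,mm,e)
qt=q
for roll in(.2,.4,.6,-.2,-.4,-.6):
  for pit in(.2862,.45,.6):
   for hx in(0,-.06,.06):
    q=qt.copy(); rows=n0; m=[];er=[]
    for p,Rt in[(hp+[hx,0,.03],ori(roll,0)),(hp+[hx,0,.03],ori(roll,pit)),(hp+[hx,0,.03],ori(0,pit)),(P1+[-.02,0,.06],R1*F),(P1,R1*F),(face(0,-.07,0,.0217)[0],R1*F)]:
        q,n,mm,e=to(q,p,Rt); rows+=n;m.append(mm);er.append(e)
        if p is P1: qe=q
    out.append((min(m[-2:]),max(er[-2:]),roll,pit,hx,rows,min(m),qe.round(2),q.round(2)))
out.sort(key=lambda a:-a[0])
for o in out[:14]: print(np.round(o[0],3),np.round(o[1],3),*o[2:])
E
python3 pl2.py
```

```text
after turn [-0.22  0.72 -0.19  1.77  0.2   0.67  0.95] 33 0.6103269600216679 7.847455571395365e-09
0.0 0.225 0.2 0.2862 0 56 0.0 [-0.5   0.86  0.18  2.06  0.24  0.04  0.84] [-0.24  0.83  0.16  2.16  0.37  0.04  0.95]
0.0 0.222 0.2 0.2862 -0.06 57 0.0 [-0.5   0.86  0.18  2.06  0.21  0.04  0.87] [-0.24  0.83  0.15  2.16  0.33  0.04  0.99]
0.0 0.23 0.2 0.2862 0.06 58 0.0 [-0.5   0.86  0.18  2.06  0.28  0.04  0.8 ] [-0.25  0.83  0.17  2.16  0.42  0.04  0.9 ]
0.0 0.22 0.2 0.45 0 59 0.0 [-0.5   0.86  0.18  2.06  0.19  0.04  0.89] [-0.24  0.83  0.15  2.16  0.31  0.04  1.01]
0.0 0.22 0.2 0.45 -0.06 63 0.0 [-0.5   0.86  0.18  2.06  0.18  0.04  0.9 ] [-0.24  0.83  0.14  2.16  0.3   0.04  1.02]
0.0 0.221 0.2 0.45 0.06 59 0.0 [-0.5   0.86  0.18  2.06  0.2   0.04  0.88] [-0.24  0.83  0.15  2.16  0.32  0.04  1.  ]
0.0 0.222 0.2 0.6 0 66 0.0 [-0.5   0.86  0.18  2.06  0.2   0.04  0.88] [-0.24  0.83  0.15  2.16  0.33  0.04  1.  ]
0.0 0.221 0.2 0.6 -0.06 72 0.0 [-0.5   0.86  0.18  2.06  0.2   0.04  0.88] [-0.24  0.83  0.15  2.16  0.32  0.04  1.  ]
0.0 0.222 0.2 0.6 0.06 63 0.0 [-0.5   0.86  0.18  2.06  0.2   0.04  0.88] [-0.24  0.83  0.15  2.16  0.33  0.04  1.  ]
0.0 0.213 0.4 0.2862 0 59 0.0 [-0.5   0.85  0.18  2.06  0.08  0.04  1.  ] [-0.23  0.83  0.13  2.16  0.19  0.04  1.13]
0.0 0.211 0.4 0.2862 -0.06 60 0.0 [-0.5   0.85  0.18  2.06  0.04  0.04  1.04] [-0.22  0.83  0.12  2.16  0.15  0.04  1.17]
0.0 0.216 0.4 0.2862 0.06 61 0.0 [-0.5   0.86  0.18  2.06  0.13  0.04  0.95] [-0.23  0.83  0.13  2.16  0.25  0.04  1.07]
0.0 0.206 0.4 0.45 0 62 0.0 [-0.5   0.85  0.18  2.06 -0.05  0.04  1.12] [-0.21  0.83  0.1   2.16  0.05  0.04  1.27]
0.0 0.205 0.4 0.45 -0.06 67 0.0 [-0.5   0.85  0.18  2.06 -0.08  0.04  1.16] [-0.21  0.82  0.1   2.16  0.02  0.04  1.31]
```

```bash
nproc
cat > fast.py <<'E'
import numpy as np
from scipy.spatial.transform import Rotation as R
from ik import V,lo,hi,fk2
O=V.reshape(8,3); SG=np.array([-1,1,-1,1,-1,1,-1.])
def rz(a): c,s=np.cos(a),np.sin(a); return np.array([[c,-s,0],[s,c,0],[0,0,1]])
def ry(a): c,s=np.cos(a),np.sin(a); return np.array([[c,0,s],[0,1,0],[-s,0,c]])
E90=rz(np.pi/2)
def fj(q):
    M=np.eye(3);p=O[0].copy();A=[];Pp=[]
    for i in range(7):
        z=i%2==0; A.append(SG[i]*M[:,2 if z else 1]); Pp.append(p.copy()); M=M@(rz if z else ry)(SG[i]*q[i]); p=p+M@O[i+1]
    A=np.array(A);J=np.r_[np.cross(A,p-np.array(Pp)).T,A.T]; return p,M@E90,J
def lg(M):
    v=np.array([M[2,1]-M[1,2],M[0,2]-M[2,0],M[1,0]-M[0,1]])/2; s=np.linalg.norm(v); c=(np.trace(M)-1)/2
    return v if s<1e-9 else v/s*np.arctan2(s,c)
def step(q,p,M,lam=.01,it=6,k0=0,qn=None):
    q=q.copy()
    for _ in range(it):
        p0,M0,J=fj(q); e=np.r_[p-p0,lg(M@M0.T)]
        act=np.ones(7,bool)
        for _ in range(3):
            Ja=J[:,act]; dq=np.zeros(7); dq[act]=Ja.T@np.linalg.solve(Ja@Ja.T+lam**2*np.eye(6),e)
            if k0: 
                N=np.eye(7)-np.linalg.pinv(J)@J; dq=dq+N@(qn-q)*k0/it
            bad=act&(((q+dq<lo)&(q<=lo+1e-6))|((q+dq>hi)&(q>=hi-1e-6)))
            if not bad.any(): break
            act&=~bad
        q=np.clip(q+np.clip(dq,-.1,.1),lo,hi)
    return q
def to(q,p,M,v=.024,w=.12,**k):
    p0,M0,_=fj(q); dr=lg(M0.T@M); n=int(max(np.linalg.norm(p-p0)/v,np.linalg.norm(dr)/w))+1; mq=9;me=0
    for i in range(1,n+1):
        pi=p0+(p-p0)*i/n; Mi=M0@R.from_rotvec(dr*i/n).as_matrix(); q=step(q,pi,Mi,**k); mq=min(mq,np.min(np.r_[q-lo,hi-q]))
        pp,MM,_=fj(q); me=max(me,np.linalg.norm(pp-pi)*5+np.linalg.norm(lg(Mi.T@MM)))
    return q,n,mq,me
E
python3 - <<'E'
from fast import *
import pickle,time
L=pickle.load(open('p1.pkl','rb'))
for a,b in((0,1),(1,2)):
    q=L[a][0]
    print('act',L[b][0].round(3))
    for k in({},dict(lam=.05),dict(lam=.1),dict(k0=.1,qn=(lo+hi)/2),dict(k0=.3,qn=(lo+hi)/2)):
        t=time.time();print('sim',to(q,L[b][1],R.from_quat(L[b][2]).as_matrix(),**k),time.time()-t)
E
```

```text
4
act [-0.683  0.749  0.459  2.063 -0.959  0.214 -1.119]
sim (array([-0.6818026 ,  0.74829946,  0.45651658,  2.06325649, -0.95210191,
        0.21180399, -1.12533632]), 3, np.float64(0.009302791482242445), np.float64(2.5477308667174643e-13)) 0.014804601669311523
sim (array([-0.68113114,  0.74802158,  0.45529471,  2.06326914, -0.94942118,
        0.21109646, -1.12795113]), 3, np.float64(0.010311061511956376), np.float64(4.7675202003645716e-06)) 0.014203310012817383
sim (array([-0.6799352 ,  0.74767674,  0.45325833,  2.06358852, -0.9469573 ,
        0.20969214, -1.13024569]), 3, np.float64(0.011161503312371424), np.float64(0.0009306023259257273)) 0.012969732284545898
sim (array([-0.64343312,  0.73370997,  0.38774089,  2.06435124, -0.77394733,
        0.17497068, -1.29976767]), 3, np.float64(0.04887072319876797), np.float64(4.822843415664869e-05)) 0.02540755271911621
sim (array([-0.60315364,  0.72105241,  0.31802411,  2.06655739, -0.52369876,
        0.14553279, -1.54595483]), 3, np.float64(0.036209407130620076), np.float64(0.000225792265109743)) 0.015393733978271484
act [-0.698  0.868 
[... 356 characters left out ...]
p.float64(0.12854528486515626), np.float64(3.634125534947081e-07)) 0.012647867202758789
sim (array([-0.68493927,  0.85874069,  0.64899538,  1.81026447, -0.74223571,
        0.72594142, -1.29458326]), 3, np.float64(0.12376989162893881), np.float64(0.0003651284785598318)) 0.013154268264770508
sim (array([-0.61417939,  0.81801656,  0.50499742,  1.80928743, -0.59240973,
        0.66298787, -1.4352597 ]), 3, np.float64(0.19388757664762923), np.float64(0.00012186940868665478)) 0.017457008361816406
sim (array([-0.52107462,  0.78201895,  0.33028578,  1.80789782, -0.39137085,
        0.61024638, -1.62564109]), 3, np.float64(0.29656103599197725), np.float64(0.0007208284075725962)) 0.017186641693115234
```

```bash
cat > srch.py <<'E'
from fast import *
from h import face,ST,r
import multiprocessing as mp, sys
yaw=ST['yaw']; b=R.from_euler('z',yaw); q0=r.get_state()['q']
def ori(tx,ty,z): return (b*R.from_euler('x',tx)*R.from_euler('y',-ty)*R.from_euler('x',np.pi)*R.from_euler('z',z)).as_matrix()
P1,_=face(0,.058,0,.0217);P2,_=face(0,-.07,0,.0217)
def ev(wps,verbose=False):
    q=q0;n=0;m=9;e=0
    for w in wps:
        for f in np.linspace(0,1,max(2,int(abs(w[5]-(wps[wps.index(w)-1][5] if wps.index(w) else 0))/1.5)+2))[1:]:
            w0=wps[wps.index(w)-1] if wps.index(w) else [*fj(q0)[0],0,0,0]
            x=np.array(w0)+(np.array(w)-np.array(w0))*f
            q,k,mm,ee=to(q,x[:3],ori(*x[3:]));n+=k;m=min(m,mm);e=max(e,ee)
        if verbose: print(np.round(w,3),q.round(2),n,round(mm,3),round(ee,3))
    zf=-np.pi if wps[-1][5]<-1.5 else (np.pi if wps[-1][5]>1.5 else 0)
    fm=[]
    for p in(P1+[-.02,0,.06],P1,P2):
        q,k,mm,ee=to(q,p,ori(0,.2862,zf));n+=k;m=min(m,mm);e=max(e,ee); fm.append(np.min(np.r_[q-lo,hi-q]));
        if verbose: print(q.round(2),n,round(mm,3),round(ee,3))
    return min(fm[1:])-.5*e-.002*n+ .3*min(m,.05),fm,n,m,e
def work(seed):
    g=np.random.default_rng(seed); best=(-9,None)
    cur=None
    for i in range(250):
        if cur is None or i<60:
            w=[[g.uniform(.48,.66),g.uniform(0,.2),g.uniform(.18,.28),g.uniform(-.5,.5),g.uniform(-.3,.6),g.choice([-1,-1,-1,.3])*g.uniform(1,5)] for _ in range(g.integers(1,4))]
        else:
            w=(np.array(best[1])+g.normal(size=(len(best[1]),6))*[.03,.03,.02,.12,.12,.4]).tolist()
            for x in w: x[2]=max(x[2],.17);x[0]=np.clip(x[0],.45,.68)
        try: s=ev(w)
        except Exception as ex: continue
        if s[0]>best[0]: best=(s[0],w,s[1:]); cur=1
    return best
if __name__=='__main__':
    with mp.Pool(4) as p: o=p.map(work,range(8))
    o.sort(key=lambda a:-a[0])
    for x in o[:3]: print(x[0],x[2]); ev(x[1],True)
E
time OMP_NUM_THREADS=1 timeout 550 python3 srch.py
```

```text
0.33054856201342697 ([np.float64(0.4958451955914529), np.float64(0.5265102569068811), np.float64(0.42654857656823086)], 48, np.float64(0.0), np.float64(2.910960778594638e-08))
[0.536 0.266 0.243 0.797 0.131 0.139] [ 0.37  0.82 -0.93  2.08 -1.    0.07 -1.1 ] 7 0.0 0.0
[ 0.527  0.194  0.32   0.632 -0.637 -1.091] [ 0.25  0.93 -0.78  1.3  -0.18  1.47 -0.72] 19 0.085 0.0
[ 0.544  0.161  0.284 -0.314 -0.135 -2.106] [-0.13  0.77 -0.69  1.44  0.57  1.46 -0.5 ] 29 0.52 0.0
[ 0.05  0.81 -0.75  2.06  1.42  0.67 -0.25] 39 0.496 0.0
[ 0.03  0.93 -0.7   2.03  1.58  0.66 -0.36] 42 0.503 0.0
[ 0.26  0.91 -0.66  2.13  1.74  0.57 -0.31] 48 0.427 0.0
0.3291226829620604 ([np.float64(0.4998130075482128), np.float64(0.530313278904754), np.float64(0.43014322200316935)], 49, np.float64(0.0), np.float64(0.00604107808221784))
[ 0.581  0.013  0.292 -0.202  0.438 -1.251] [-0.71  0.53  0.67  2.06 -0.12  0.27 -0.44] 12 0.226 0.0
[ 0.536 -0.012  0.319  0.748  0.453 -3.544] [ 1.15  0.85 -1.39  2.17  0.81  0.22  1.07] 30 0.0 0.004
[ 0.13  0.87 -0.91  2.06  1.45  0.81 -0.26] 40 0.0 0.006
[ 0.11  0.99 -0.85  2.03  1.6   0.8  -0.34] 43 0.507 0.0
[ 0.35  0.96 -0.82  2.13  1.71  0.7  -0.26] 49 0.43 0.0
0.31929820450956065 ([np.float64(0.49815889131418123), np.float64(0.5287226883132559), np.float64(0.4286026571299719)], 54, np.float64(0.0), np.float64(0.002608905240822609))
[ 0.564  0.06   0.205  0.344  0.342 -4.235] [ 0.32  0.63 -0.53  2.17  1.52  0.04  0.94] 36 0.0 0.003
[ 0.1   0.84 -0.84  2.06  1.44  0.75 -0.26] 45 0.208 0.0
[ 0.07  0.96 -0.79  2.03  1.59  0.74 -0.35] 48 0.506 0.0
[ 0.31  0.93 -0.75  2.13  1.72  0.64 -0.28] 54 0.429 0.0
real	2m25.455s
user	7m50.412s
sys	0m0.442s
```

```bash
cat > srch2.py <<'E'
from fast import *
from h import face,ST,r
import multiprocessing as mp, sys
yaw=ST['yaw']; b=R.from_euler('z',yaw); q0=r.get_state()['q']
def ori(tx,ty,z): return (b*R.from_euler('x',tx)*R.from_euler('y',-ty)*R.from_euler('x',np.pi)*R.from_euler('z',z)).as_matrix()
P1,_=face(0,.058,0,.0217);P2,_=face(0,-.07,0,.0217)
LIM=.7*np.array([2.57,2.57,3.14,3.14,3.14,3.14,3.14])/12
def seg(q,p,M,v=.022,w=.1):
    p0,M0,_=fj(q); dr=lg(M0.T@M); n=int(max(np.linalg.norm(p-p0)/v,np.linalg.norm(dr)/w))+1; mq=9;me=0;sp=0
    for i in range(1,n+1):
        pi=p0+(p-p0)*i/n; Mi=M0@R.from_rotvec(dr*i/n).as_matrix(); qn=step(q,pi,Mi); sp=max(sp,np.max(np.abs(qn-q)/LIM)); q=qn
        mq=min(mq,np.min(np.r_[q-lo,hi-q])); pp,MM,_=fj(q); me=max(me,np.linalg.norm(pp-pi)*5+np.linalg.norm(lg(Mi.T@MM)))
    return q,n,mq,me,sp,dr/n/(2*np.pi)
def ev(w,verbose=False):
    hp=np.array(w[0][:3]); q=q0;n=0;m=9;e=0;sp=0;fm=[]
    L=[(hp,fj(q0)[1])]+[(hp,ori(*x[3:])) for x in w]+[(hp,ori(0,.2862,np.pi)),(P1-[.015,0,-.05],ori(0,.2862,np.pi)),(P1,ori(0,.2862,np.pi)),(P2,ori(0,.2862,np.pi))]
    for p,M in L:
        q,k,mm,ee,s,u=seg(q,p,M);n+=k;m=min(m,mm);e=max(e,ee);sp=max(sp,s);fm.append(np.min(np.r_[q-lo,hi-q]))
        if verbose: print('rows',k,'turn/row',u.round(5),'q',q.round(2),'margin',round(mm,3),'err',round(ee,4),'sp',round(s,2),'p',p.round(3))
    return min(fm[-2:])-2*e-.003*n-3*max(0,.1-m)-.5*max(0,sp-.8),fm[-2:],n,m,e,sp
def work(seed):
    g=np.random.default_rng(seed); best=(-99,None)
    for i in range(330):
        if i<90: w=[[g.uniform(.5,.62),g.uniform(.04,.2),g.uniform(.2,.28),g.uniform(-.6,.6),g.uniform(-.4,.6),-g.uniform(0,5)] for _ in range(g.integers(1,4))]
        else:
            w=(np.array(best[1])+g.normal(size=(len(best[1]),6))*g.choice([.3,1])*[.03,.03,.02,.12,.12,.4]).tolist()
            for x in w: x[2]=np.clip(x[2],.18,.32);x[0]=np.clip(x[0],.45,.66)
        s=ev(w)
        if s[0]>best[0]: best=(s[0],w,s[1:])
    return best
if __name__=='__main__':
    with mp.Pool(4) as p: o=p.map(work,range(12))
    o.sort(key=lambda a:-a[0])
    for x in o[:3]: print(x[0],x[2],np.round(x[1],3).tolist()); ev(x[1],True)
E
time OMP_NUM_THREADS=1 timeout 570 python3 srch2.py
```

```text
0.16444487166277422 ([np.float64(0.5252584931807149), np.float64(0.42544487166301437)], 87, np.float64(0.10721226693296501), np.float64(1.2007819881227567e-13), np.float64(0.5783600037773924)) [[0.589, 0.05, 0.185, -0.219, 0.141, -0.607], [0.604, 0.077, 0.257, 0.546, -0.34, -3.424], [0.554, 0.219, 0.293, -0.436, 0.499, -4.294]]
rows 5 turn/row [0. 0. 0.] q [-0.55  0.82  0.71  1.76 -0.69  0.82 -1.17] margin 0.245 err 0.0 sp 0.21 p [0.589 0.05  0.185]
rows 7 turn/row [-0.00555  0.00147 -0.01416] q [-0.69  0.81  0.7   1.84 -0.44  0.58 -0.86] margin 0.343 err 0.0 sp 0.25 p [0.589 0.05  0.185]
rows 30 turn/row [ 0.00062  0.00671 -0.01397] q [ 0.57  1.12 -1.09  1.42  0.34  1.21  1.47] margin 0.107 err 0.0 sp 0.58 p [0.589 0.05  0.185]
rows 16 turn/row [ 0.01301  0.00085 -0.00823] q [-0.08  0.79 -0.67  2.1   1.53  1.07  0.89] margin 0.396 err 0.0 sp 0.55 p [0.589 0.05  0.185]
rows 14 turn/row [-0.00553 -0.00054  0.01476] q [ 0.25  0.73 -0.76  2.    1.2   0.63  0.15] margin 0.481 err 0.0 sp 0.41 p [0.589 0.05  0.185]
rows 6 turn/row [ 0. -0.  0.] q [ 0.02  0.82 -0.69  2.06  1.43  0.63 -0.26]
[... 2453 characters left out ...]
 turn/row [ 0.01129 -0.00248 -0.0106 ] q [-0.21  0.93 -0.85  1.73  1.06  1.46  1.41] margin 0.394 err 0.0 sp 0.4 p [0.539 0.158 0.182]
rows 17 turn/row [-0.00353 -0.00456  0.0139 ] q [-0.02  0.69 -0.69  2.07  1.23  0.62 -0.14] margin 0.49 err 0.0 sp 0.81 p [0.539 0.158 0.182]
rows 3 turn/row [-0. -0.  0.] q [-0.02  0.8  -0.61  2.06  1.42  0.57 -0.26] margin 0.491 err 0.0 sp 0.34 p [0.564 0.14  0.126]
rows 3 turn/row [ 0.  0. -0.] q [-0.04  0.9  -0.57  2.04  1.58  0.56 -0.38] margin 0.506 err 0.0 sp 0.3 p [0.579 0.14  0.076]
rows 6 turn/row [ 0.  0. -0.] q [ 0.19  0.88 -0.54  2.14  1.78  0.47 -0.37] margin 0.424 err 0.0 sp 0.27 p [0.567 0.013 0.076]
real	7m13.096s
user	24m52.016s
sys	0m0.495s
```

Call:
move_arm(turn=[[0, 0, 0], [0, 0, 0], [0, 0, 0], [0, 0, 0], [-0.0065, 0.0017, -0.0165], [-0.0065, 0.0017, -0.0165], [-0.0065, 0.0017, -0.0165], [-0.0065, 0.0017, -0.0165], [-0.0065, 0.0017, -0.0165], [-0.0065, 0.0017, -0.0165]], dp=[[0.32, 0.91, -0.39], [0.32, 0.91, -0.39], [0.32, 0.91, -0.39], [0.32, 0.91, -0.39], [0, 0, 0], [0, 0, 0], [0, 0, 0], [0, 0, 0], [0, 0, 0], [0, 0, 0]], jaw=[1, 1, 1, 1, 1, 1, 1, 1, 1, 1])

```text
clock: 9.18
tool_pos: [0.5845, 0.0513, 0.1849]
eef_rot: [0.957, 0.262, 0.029, 0.126]
contact_force: [0.5, -1.0, -1.5]
opening: 0.27
```

```bash
python3 rec.py
cat > nxt.py <<'E'
from srch2 import *
hp=np.array([.589,.05,.185])
import sys
k=int(sys.argv[1])
W=[[-.219,.141,-.607],[.546,-.34,-3.424],[-.436,.499,-4.294]]
L=[(hp,ori(*x)) for x in W]+[(hp,ori(0,.2862,np.pi)),(P1-[.015,0,-.05],ori(0,.2862,np.pi)),(P1,ori(0,.2862,np.pi)),(P2,ori(0,.2862,np.pi))]
q=q0
for p,M in L[k:]:
    q,kk,mm,ee,s,u=seg(q,p,M,w=.117); print('rows',kk,'turn/row',u.round(5),'q',q.round(2),'margin',round(mm,3),'err',round(ee,4),'sp',round(s,2))
E
python3 nxt.py 1
```

```text
[-0.691  0.802  0.693  1.858 -0.437  0.57  -0.859] [0.5845 0.0513 0.1849]
rows 25 turn/row [ 0.00075  0.00804 -0.01673] q [ 0.58  1.13 -1.09  1.41  0.35  1.22  1.47] margin 0.099 err 0.0 sp 0.7
rows 14 turn/row [ 0.01486  0.00097 -0.0094 ] q [-0.08  0.8  -0.67  2.09  1.53  1.08  0.9 ] margin 0.391 err 0.0 sp 0.62
rows 12 turn/row [-0.00645 -0.00063  0.01722] q [ 0.25  0.74 -0.77  1.99  1.2   0.64  0.15] margin 0.498 err 0.0 sp 0.47
rows 6 turn/row [ 0. -0.  0.] q [ 0.02  0.82 -0.69  2.05  1.43  0.64 -0.25] margin 0.512 err 0.0 sp 0.38
rows 3 turn/row [ 0.  0. -0.] q [ 0.    0.92 -0.65  2.03  1.57  0.63 -0.36] margin 0.517 err 0.0 sp 0.27
rows 6 turn/row [ 0.  0. -0.] q [ 0.23  0.89 -0.61  2.13  1.74  0.53 -0.32] margin 0.434 err 0.0 sp 0.26
```

Simulation tracks the arm. Continue.

Call:
move_arm(turn=[[0.0007, 0.008, -0.0167], [0.0007, 0.008, -0.0167], [0.0007, 0.008, -0.0167], [0.0007, 0.008, -0.0167], [0.0007, 0.008, -0.0167], [0.0007, 0.008, -0.0167], [0.0007, 0.008, -0.0167], [0.0007, 0.008, -0.0167], [0.0007, 0.008, -0.0167], [0.0007, 0.008, -0.0167]], dp=[[0, 0, 0], [0, 0, 0], [0, 0, 0], [0, 0, 0], [0, 0, 0], [0, 0, 0], [0, 0, 0], [0, 0, 0], [0, 0, 0], [0, 0, 0]], jaw=[1, 1, 1, 1, 1, 1, 1, 1, 1, 1])

```text
clock: 10.02
tool_pos: [0.584, 0.0513, 0.1864]
eef_rot: [0.665, 0.723, 0.185, 0.037]
contact_force: [-1.5, 0.4, -1.7]
opening: 0.27
```

Call:
move_arm(turn=[[0.0007, 0.008, -0.0167], [0.0007, 0.008, -0.0167], [0.0007, 0.008, -0.0167], [0.0007, 0.008, -0.0167], [0.0007, 0.008, -0.0167], [0.0007, 0.008, -0.0167], [0.0007, 0.008, -0.0167], [0.0007, 0.008, -0.0167], [0.0007, 0.008, -0.0167], [0.0007, 0.008, -0.0167]], dp=[[0, 0, 0], [0, 0, 0], [0, 0, 0], [0, 0, 0], [0, 0, 0], [0, 0, 0], [0, 0, 0], [0, 0, 0], [0, 0, 0], [0, 0, 0]], jaw=[1, 1, 1, 1, 1, 1, 1, 1, 1, 1])

```text
clock: 10.85
tool_pos: [0.5846, 0.0505, 0.1858]
eef_rot: [0.155, 0.946, 0.279, -0.062]
contact_force: [-0.0, -0.0, -1.0]
opening: 0.268
```

Call:
move_arm(turn=[[0.0007, 0.008, -0.0167], [0.0007, 0.008, -0.0167], [0.0007, 0.008, -0.0167], [0.0007, 0.008, -0.0167], [0.0007, 0.008, -0.0167]], dp=[[0, 0, 0], [0, 0, 0], [0, 0, 0], [0, 0, 0], [0, 0, 0]], jaw=[1, 1, 1, 1, 1])

```text
clock: 11.27
tool_pos: [0.585, 0.0508, 0.1854]
eef_rot: [-0.131, 0.941, 0.292, -0.106]
contact_force: [-0.3, -0.3, -0.9]
opening: 0.269
```

```bash
python3 rec.py;python3 nxt.py 2
```

```text
[ 0.585  1.127 -1.101  1.431  0.353  1.2    1.455] [0.585  0.0508 0.1854]
rows 14 turn/row [ 0.01484  0.00102 -0.00953] q [-0.08  0.8  -0.68  2.08  1.52  1.09  0.9 ] margin 0.385 err 0.0 sp 0.61
rows 12 turn/row [-0.00645 -0.00063  0.01722] q [ 0.26  0.74 -0.77  1.99  1.2   0.65  0.15] margin 0.5 err 0.0 sp 0.47
rows 6 turn/row [ 0. -0.  0.] q [ 0.02  0.82 -0.7   2.05  1.42  0.64 -0.25] margin 0.514 err 0.0 sp 0.38
rows 3 turn/row [ 0.  0. -0.] q [ 0.    0.92 -0.66  2.02  1.57  0.63 -0.36] margin 0.519 err 0.0 sp 0.27
rows 6 turn/row [ 0.  0. -0.] q [ 0.23  0.89 -0.62  2.12  1.73  0.54 -0.31] margin 0.436 err 0.0 sp 0.26
```

Call:
move_arm(turn=[[0.0148, 0.001, -0.0095], [0.0148, 0.001, -0.0095], [0.0148, 0.001, -0.0095], [0.0148, 0.001, -0.0095], [0.0148, 0.001, -0.0095], [0.0148, 0.001, -0.0095], [0.0148, 0.001, -0.0095], [0.0148, 0.001, -0.0095], [0.0148, 0.001, -0.0095], [0.0148, 0.001, -0.0095]], dp=[[0, 0, 0], [0, 0, 0], [0, 0, 0], [0, 0, 0], [0, 0, 0], [0, 0, 0], [0, 0, 0], [0, 0, 0], [0, 0, 0], [0, 0, 0]], jaw=[1, 1, 1, 1, 1, 1, 1, 1, 1, 1])

```text
clock: 12.1
tool_pos: [0.5841, 0.053, 0.186]
eef_rot: [-0.435, 0.889, -0.14, 0.023]
contact_force: [-0.8, -0.4, -1.0]
opening: 0.266
```

Call:
move_arm(turn=[[0.0148, 0.001, -0.0095], [0.0148, 0.001, -0.0095], [0.0148, 0.001, -0.0095], [0.0148, 0.001, -0.0095], [-0.0064, -0.0006, 0.0172], [-0.0064, -0.0006, 0.0172], [-0.0064, -0.0006, 0.0172], [-0.0064, -0.0006, 0.0172], [-0.0064, -0.0006, 0.0172], [-0.0064, -0.0006, 0.0172]], dp=[[0, 0, 0], [0, 0, 0], [0, 0, 0], [0, 0, 0], [0, 0, 0], [0, 0, 0], [0, 0, 0], [0, 0, 0], [0, 0, 0], [0, 0, 0]], jaw=[1, 1, 1, 1, 1, 1, 1, 1, 1, 1])

```text
clock: 12.93
tool_pos: [0.5834, 0.0528, 0.1852]
eef_rot: [-0.25, 0.947, -0.165, 0.114]
contact_force: [0.5, 0.3, -0.1]
opening: 0.266
```

Call:
move_arm(turn=[[-0.0064, -0.0006, 0.0172], [-0.0064, -0.0006, 0.0172], [-0.0064, -0.0006, 0.0172], [-0.0064, -0.0006, 0.0172], [-0.0064, -0.0006, 0.0172], [-0.0064, -0.0006, 0.0172]], dp=[[0, 0, 0], [0, 0, 0], [0, 0, 0], [0, 0, 0], [0, 0, 0], [0, 0, 0]], jaw=[1, 1, 1, 1, 1, 1])

```text
clock: 13.43
tool_pos: [0.5836, 0.0525, 0.1857]
eef_rot: [0.051, 0.989, -0.004, 0.14]
contact_force: [0.1, -0.6, -0.9]
opening: 0.269
```

```bash
sed -i 's/^def face/def face0/' h.py
cat >> h.py <<'E'
def face(x,y,h,tcp,sl=None):
    p,Rt=face0(x,y,h,tcp,sl); return p,Rt*R.from_euler('z',np.pi)
E
python3 rec.py
python3 - <<'E'
from h import *
p,Rt=face(0,.058,.02,.0217); go(p,Rt)
snap('scene','s4'); crop('s4',230,130,390,250,5,'s4c')
E
```

```text
[ 0.257  0.731 -0.781  1.996  1.191  0.647  0.141] [0.5836 0.0525 0.1857]
t 13.43 pos [0.5836 0.0525 0.1857] F [ 0.06 -0.62 -0.91] M [0.077 0.209 0.028] op 0.269
dp first [1.751 3.454 3.294] turn [ 0.0006 -0.0007 -0.0015] deg [ 0.21 -0.26 -0.53] dp after turn [1.734 3.482 3.273]
```

View pics/s4c.png

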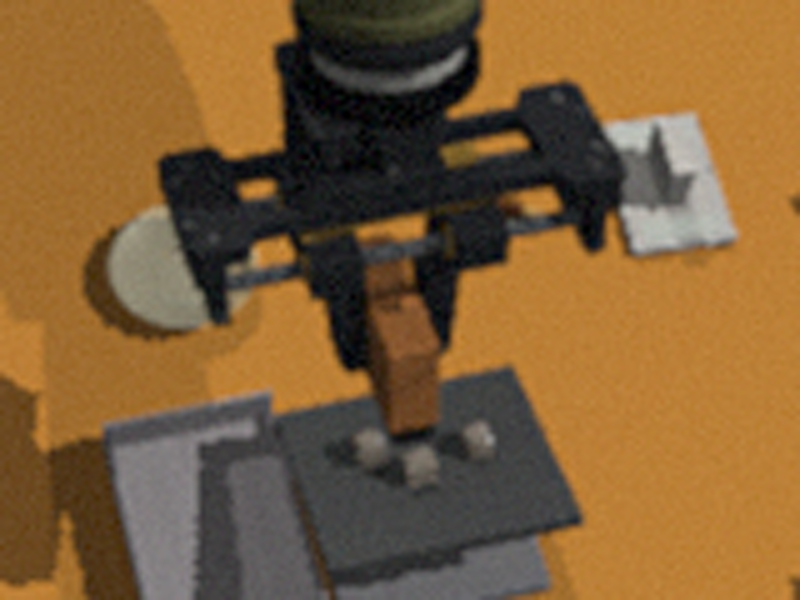

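Call:
move_arm(turn=[[0, 0, -0.0015], [0, 0, 0], [0, 0, 0], [0, 0, 0], [0, 0, 0], [0, 0, 0], [0, 0, 0], [0, 0, 0], [0, 0, 0], [0, 0, 0]], dp=[[0.4, 0.87, 0], [0.4, 0.87, 0], [0.4, 0.87, 0], [0.53, 0.87, 0], [0, 0, 0.9], [0, 0, 0.9], [0, 0, 0.9], [0, 0, 0.9], [0, 0, 0], [0, 0, 0]], jaw=[1, 1, 1, 1, 1, 1, 1, 1, 1, 1])

```text
clock: 14.32
tool_pos: [0.5745, 0.1391, 0.086]
eef_rot: [0.043, 0.989, -0.008, 0.139]
contact_force: [-0.0, -0.6, -0.1]
opening: 0.267
```

```bash
python3 rec.py
python3 - <<'E'
from h import *
p,Rt=face(0,.058,.0,.0217); go(p,Rt)
E
```

```text
[ 0.006  0.899 -0.666  2.027  1.517  0.634 -0.308] [0.5745 0.1391 0.086 ]
t 14.32 pos [0.5745 0.1391 0.086 ] F [-0.03 -0.57 -0.07] M [0.01  0.208 0.023] op 0.267
dp first [-0.053  0.068  0.438] turn [-0.0004 -0.0012  0.0013] deg [-0.13 -0.42  0.45] dp after turn [-0.05   0.067  0.438]
```

Call:
move_arm(turn=[[0, -0.001, 0.0012], [0, 0, 0], [0, 0, 0], [0, 0, 0]], dp=[[-0.04, 0.07, 0.15], [0, 0, 0.12], [0, 0, 0.05], [0, 0, 0]], jaw=[1, 1, 1, 1])

```text
clock: 14.65
tool_pos: [0.5795, 0.14, 0.0801]
eef_rot: [0.047, 0.988, -0.008, 0.144]
contact_force: [-0.4, -0.5, -1.2]
opening: 0.271
```

Run:
```python
from h import *
p,Rt=face(0,.058,.0,.0217); go(p,Rt)
```

```text
t 14.65 pos [0.5795 0.14   0.0801] F [-0.36 -0.48 -1.23] M [ 0.12   0.133 -0.003] op 0.271
dp first [0.073 0.013 0.157] turn [-0.0005  0.0005 -0.0001] deg [-0.18  0.17 -0.05] dp after turn [0.072 0.013 0.157]
```

Call:
move_arm(turn=[[0, 0, 0], [0, 0, 0]], dp=[[0, 0, 0.06], [0, 0, 0]], jaw=[1, 1])

```text
clock: 14.82
tool_pos: [0.5801, 0.1397, 0.0782]
eef_rot: [0.047, 0.988, -0.009, 0.144]
contact_force: [0.4, -0.2, -1.3]
opening: 0.267
```

Run:
```python
from h import *
p,Rt=face(0,.058,.0,.0217); go(p,Rt)
```

```text
t 14.82 pos [0.5801 0.1397 0.0782] F [ 0.37 -0.24 -1.32] M [ 0.075  0.175 -0.026] op 0.267
dp first [0.076 0.025 0.077] turn [-0.0006  0.0005 -0.0002] deg [-0.22  0.17 -0.08] dp after turn [0.076 0.025 0.077]
```

Call:
move_arm(turn=[[0, 0, 0], [0, 0, 0]], dp=[[0, 0, 0.06], [0, 0, 0]], jaw=[1, 1])

```text
clock: 14.98
tool_pos: [0.5808, 0.1397, 0.0773]
eef_rot: [0.047, 0.988, -0.009, 0.144]
contact_force: [-2.9, -1.0, 7.1]
opening: 0.266
```

Run:
```python
from h import *
p,Rt=face(0,.058,.0,.0217); go(p,Rt)
```

```text
t 14.98 pos [0.5808 0.1397 0.0773] F [-2.85 -0.95  7.05] M [-0.184  0.339  0.012] op 0.266
dp first [0.092 0.021 0.033] turn [-0.0006  0.0006 -0.0002] deg [-0.23  0.23 -0.08] dp after turn [0.092 0.021 0.034]
```

Call:
move_arm(turn=[[0, 0, 0], [0, 0, 0]], dp=[[0, 0, 0.04], [0, 0, 0]], jaw=[1, 1])

```text
clock: 15.15
tool_pos: [0.5814, 0.1396, 0.0768]
eef_rot: [0.047, 0.988, -0.009, 0.145]
contact_force: [-2.7, -1.0, 10.4]
opening: 0.271
```

Run:
```python
from h import *
p,Rt=face(0,.058,.0,.0217); go(p,Rt)
```

```text
t 15.15 pos [0.5814 0.1396 0.0768] F [-2.74 -0.99 10.39] M [-0.244  0.319 -0.095] op 0.271
dp first [0.108 0.022 0.008] turn [-0.0007  0.0008 -0.0002] deg [-0.24  0.29 -0.08] dp after turn [0.108 0.022 0.009]
```

Call:
move_arm(turn=[[0, 0, 0], [0, 0, 0], [0, 0, 0], [0, 0, 0], [0, 0, 0], [0, 0, 0], [0, 0, 0], [0, 0, 0]], dp=[[0.05, 0, -0.02], [0.05, -0.25, -0.01], [0, -0.25, 0], [0, -0.25, 0], [0, -0.25, 0], [0, -0.25, 0], [0, -0.25, 0], [0, -0.25, 0]], jaw=[1, 1, 1, 1, 1, 1, 1, 1])

```text
clock: 15.82
tool_pos: [0.5736, 0.0974, 0.076]
eef_rot: [0.047, 0.989, -0.007, 0.144]
contact_force: [-0.2, 4.3, 5.7]
opening: 0.268
```

Run:
```python
from h import *
p,Rt=face(0,.058,.0,.0217); go(p,Rt)
snap('scene','s5'); crop('s5',240,170,360,260,6,'s5c')
```

```text
t 15.82 pos [0.5736 0.0974 0.076 ] F [-0.24  4.3   5.67] M [1.155 0.253 0.181] op 0.268
dp first [-0.045  1.731  0.018] turn [-0.0001  0.0003 -0.0001] deg [-0.04  0.12 -0.04] dp after turn [-0.046  1.731  0.019]
```

View pics/s5c.png

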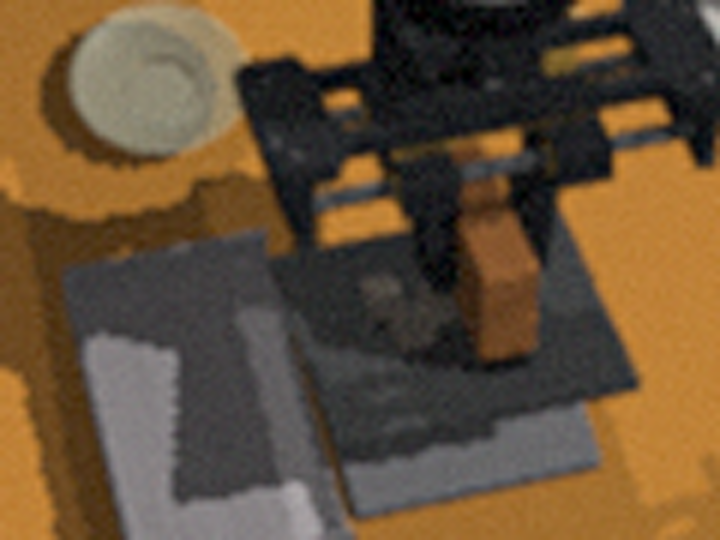

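Call:
move_arm(turn=[[0, 0, 0], [0, 0, 0], [0, 0, 0], [0, 0, 0], [0, 0, 0], [0, 0, 0], [0, 0, 0], [0, 0, 0], [0, 0, 0], [0, 0, 0]], dp=[[0, -0.25, 0], [0, -0.25, 0], [0, -0.25, 0], [0, -0.25, 0], [0, -0.25, 0], [0, -0.25, 0], [0, -0.25, 0], [0, -0.25, 0], [0, -0.2, 0], [0, -0.2, 0]], jaw=[1, 1, 1, 1, 1, 1, 1, 1, 1, 1])

```text
clock: 16.7
tool_pos: [0.5678, 0.0367, 0.0759]
eef_rot: [0.047, 0.989, -0.008, 0.143]
contact_force: [-0.6, 3.5, 5.6]
opening: 0.268
```

Run:
```python
from h import *
p,Rt=face(0,-.07,.0,.0217); go(p,Rt)
snap('scene','s6'); crop('s6',240,170,360,260,6,'s6c')
```

```text
t 16.7 pos [0.5678 0.0367 0.0759] F [-0.57  3.47  5.58] M [1.06  0.283 0.175] op 0.268
dp first [-0.052 -0.947  0.021] turn [-0.0004  0.0003 -0.0002] deg [-0.14  0.12 -0.06] dp after turn [-0.051 -0.947  0.018]
```

View pics/s6c.png

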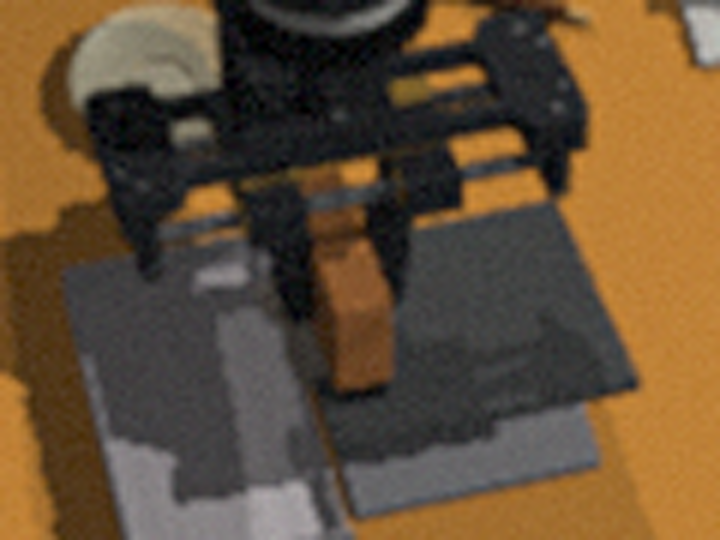

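Call:
move_arm(turn=[[0, 0, 0], [0, 0, 0], [0, 0, 0], [0, 0, 0], [0, 0, 0], [0, 0, 0], [0, 0, 0], [0, 0, 0], [0, 0, 0], [0, 0, 0]], dp=[[0, -0.2, 0], [0, -0.2, 0], [0, -0.2, 0], [0, -0.2, 0], [0, -0.2, 0], [0, -0.1, 0], [0, 0, -0.3], [0, 0, -1], [0, 0, -1], [0, 0, -1]], jaw=[1, 1, 1, 1, 1, 1, 1, 1, 1, 1])

```text
clock: 17.58
tool_pos: [0.5412, 0.0103, 0.1554]
eef_rot: [0.048, 0.989, -0.01, 0.143]
contact_force: [-0.4, -0.7, -0.8]
opening: 0.265
```

```bash
python3 - <<'E'
from h import *
p,Rt=face(0,-.07,.0,.0217); go(p,Rt)
snap('scene','s7'); crop('s7',240,170,360,280,6,'s7c');snap('top','t7'); crop('t7',225,145,335,225,7,'t7c')
E
python3 rec.py
```

```text
t 17.58 pos [0.5412 0.0103 0.1554] F [-0.4  -0.74 -0.76] M [ 0.016  0.193 -0.022] op 0.265
dp first [-0.071  0.225  3.341] turn [-0.0011  0.0002 -0.0004] deg [-0.39  0.06 -0.13] dp after turn [-0.075  0.202  3.342]
[ 0.235  0.702 -0.617  2.157  1.428  0.479 -0.07 ] [0.5426 0.0111 0.1581]
```

View pics/s7c.png

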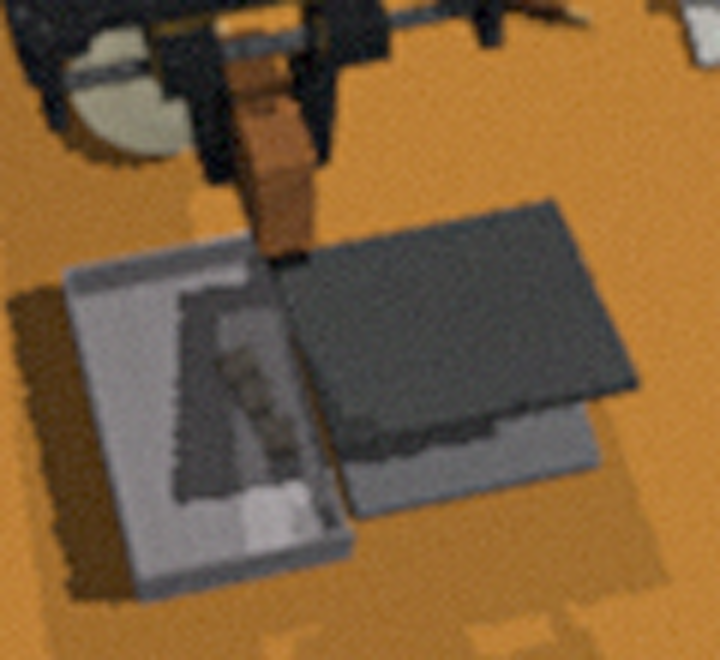

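View pics/t7c.png

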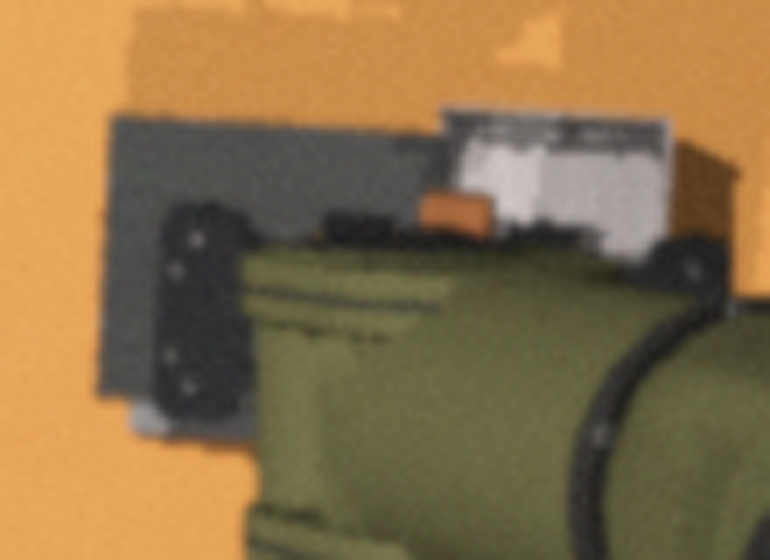

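```bash
python3 - <<'E'
from h import *
for n,uv,z in[('rock',(187,140),.03),('rockL',(178,150),.03),('rockR',(198,150),.0),('dish',(292,250),.01),('pen1',(218,242),.004),('pen2',(268,274),.004),('eraser',(345,243),.013),('turq',(144,228),.02),('sheet',(155,178),.005)]:
    print(n,atz('top0',uv,z).round(3))
E
cat > sc.py <<'E'
from srch2 import *
q=q0
def go2(q,p,M,nm):
    q,k,mm,ee,s,u=seg(q,np.array(p),M); print(nm,k,u.round(5),q.round(2),'mar',round(mm,3),'err',round(ee,4),'sp',round(s,2)); return q
f=np.pi
p0=fj(q)[0]
q=go2(q,[p0[0],p0[1],.18],ori(0,0,f),'untilt')
q=go2(q,[.57,.25,.16],ori(0,0,f),'over')
q=go2(q,[.57,.25,.022],ori(0,0,f),'down')
q=go2(q,[.57,.25,.14],ori(0,0,f),'up')
q=go2(q,[.43,.294,.12],ori(0,0,f-(-.159-yaw)),'slide')
q=go2(q,[.43,.294,.012],ori(0,0,f-(-.159-yaw)),'slide dn')
q=go2(q,[.43,.294,.15],ori(0,0,f),'slide up')
for t in(0,):
  p,_=face(0,0,.06,.012)
  q=go2(q,[p[0],p[1],.15],ori(0,0,f),'over stage')
  q=go2(q,p,ori(0,.2862,f),'tilt')
  q=go2(q,face(0,0,0,.012)[0],ori(0,.2862,f),'place')
E
python3 sc.py
```

```text
rock [0.713 0.294 0.03 ]
rockL [0.685 0.319 0.03 ]
rockR [0.692 0.269 0.   ]
dish [0.4   0.011 0.01 ]
pen1 [0.428 0.213 0.004]
pen2 [0.337 0.078 0.004]
eraser [ 0.414 -0.133  0.013]
turq [0.471 0.412 0.02 ]
sheet [0.613 0.388 0.005]
untilt 3 [-0.00029  0.01556 -0.00013] [ 0.43  0.83 -0.95  1.85  0.85  0.93  0.55] mar 0.505 err 0.0 sp 1.72
over 11 [ 0. -0.  0.] [-0.03  0.93 -0.9   1.63  0.83  1.01  0.28] mar 0.521 err 0.0 sp 0.29
down 7 [ 0.  0. -0.] [-0.09  1.1  -0.77  1.68  1.02  0.82  0.14] mar 0.586 err 0.0 sp 0.18
up 6 [ 0.  0. -0.] [-0.04  0.95 -0.88  1.64  0.86  0.98  0.26] mar 0.588 err 0.0 sp 0.18
slide 7 [-0.       0.       0.00148] [-0.22  0.86 -0.82  1.96  0.95  0.75 -0.2 ] mar 0.594 err 0.0 sp 0.39
slide dn 5 [-0.  0. -0.] [-0.31  1.02 -0.65  2.    1.21  0.58 -0.42] mar 0.543 err 0.0 sp 0.31
slide up 7 [-0.      -0.      -0.00148] [-0.19  0.83 -0.87  1.94  0.88  0.81 -0.08] mar 0.566 err 0.0 sp 0.29
over stage 12 [0. 0. 0.] [ 0.26  0.88 -0.9   1.81  0.87  0.9   0.43] mar 0.574 err 0.0 sp 0.27
tilt 3 [ 0.      -0.01518  0.     ] [ 0.04  0.77 -0.54  2.1   1.47  0.48 -0.23] mar 0.442 err 0.0 sp 1.74
place 3 [-0. -0.  0.] [ 0.03  0.9  -0.52  2.08  1.69  0.5  -0.4 ] mar 0.441 err 0.0 sp 0.42
```

Call:
move_arm(turn=[[0, 0.0078, 0], [0, 0.0078, 0], [0, 0.0078, 0], [0, 0.0078, 0], [0, 0.0078, 0], [0, 0.0078, 0], [0, 0, 0]], dp=[[0, 0.4, -0.2], [0, 0.6, -0.1], [0, 0.8, 0], [0, 0.8, 0], [0, 0.8, 0], [0, 0.8, 0], [0, 0.8, 0]], jaw=[1, 1, 1, 1, 1, 1, 1])

```text
clock: 18.27
tool_pos: [0.554, 0.1338, 0.1596]
eef_rot: [0.051, 0.999, -0.003, -0.001]
contact_force: [0.3, 0.2, -1.6]
opening: 0.267
```

Run:
```python
from h import *
go([.57,.25,.13],down(ST['yaw'])*R.from_euler('z',np.pi))
```

```text
t 18.27 pos [0.554  0.1338 0.1596] F [ 0.25  0.19 -1.63] M [ 0.064 -0.162 -0.048] op 0.267
dp first [-0.171  4.696  1.155] turn [-0.001  -0.0004 -0.0012] deg [-0.36 -0.15 -0.44] dp after turn [-0.203  4.687  1.185]
```

Call:
move_arm(turn=[[-0.001, 0, -0.0012], [0, 0, 0], [0, 0, 0], [0, 0, 0], [0, 0, 0], [0, 0, 0], [0, 0, 0], [0, 0, 0], [0, 0, 0], [0, 0, 0]], dp=[[0, 0.8, 0], [0, 0.95, 0.1], [0, 0.95, 0.2], [-0.1, 0.95, 0.4], [-0.1, 0.95, 0.5], [0, 0.1, 1], [0, 0, 1], [0, 0, 1], [0, 0, 0.6], [0, 0, 0]], jaw=[1, 1, 1, 1, 1, 1, 1, 1, 1, 1])

```text
clock: 19.1
tool_pos: [0.566, 0.249, 0.037]
eef_rot: [0.045, 0.999, -0.002, -0.003]
contact_force: [0.3, -0.2, -1.2]
opening: 0.265
```

Run:
```python
from h import *
go([.57,.25,.0215],down(ST['yaw'])*R.from_euler('z',np.pi))
```

```text
t 19.1 pos [0.566 0.249 0.037] F [ 0.3  -0.23 -1.19] M [ 0.025 -0.185  0.01 ] op 0.265
dp first [-0.158  0.055  0.619] turn [-0.0007 -0.0008  0.0007] deg [-0.25 -0.29  0.25] dp after turn [-0.154  0.053  0.62 ]
```

Call:
move_arm(turn=[[-0.0007, -0.0007, 0], [0, 0, 0], [0, 0, 0], [0, 0, 0], [0, 0, 0], [0, 0, 0]], dp=[[0, 0, 0.3], [0, 0, 0.2], [0, 0, 0.08], [0, 0, 0.02], [0, 0, 0], [0, 0, 0]], jaw=[1, 1, 1, 1, 1, 1])

```text
clock: 19.6
tool_pos: [0.5685, 0.2521, 0.027]
eef_rot: [0.045, 0.999, 0.003, 0.003]
contact_force: [1.5, -0.3, -2.2]
opening: 0.269
```

Run:
```python
from h import *
go([.57,.25,.0217],down(ST['yaw'])*R.from_euler('z',np.pi))
```

```text
t 19.6 pos [0.5685 0.2521 0.027 ] F [ 1.5  -0.26 -2.2 ] M [ 0.052 -0.182  0.047] op 0.269
dp first [-0.065 -0.082  0.212] turn [0.0011 0.0009 0.0007] deg [0.4  0.32 0.26] dp after turn [-0.067 -0.08   0.213]
```

Call:
move_arm(turn=[[0.0005, 0.0005, 0], [0, 0, 0], [0, 0, 0]], dp=[[0, 0, 0.1], [0, 0, 0.06], [0, 0, 0]], jaw=[1, 1, 1])

```text
clock: 19.85
tool_pos: [0.5683, 0.252, 0.0222]
eef_rot: [0.045, 0.999, 0.002, 0.001]
contact_force: [1.0, 0.4, -0.5]
opening: 0.268
```

Call:
move_arm(turn=[[0, 0, 0], [0, 0, 0]], dp=[[0, 0, 0.03], [0, 0, 0]], jaw=[1, 1])

```text
clock: 20.02
tool_pos: [0.5682, 0.2521, 0.022]
eef_rot: [0.044, 0.999, 0.002, 0.001]
contact_force: [-1.1, -0.1, 2.4]
opening: 0.267
```

Contact with the bench. Release.

Call:
move_arm(turn=[[0, 0, 0], [0, 0, 0], [0, 0, 0], [0, 0, 0], [0, 0, 0], [0, 0, 0], [0, 0, 0]], dp=[[0, 0, 0.02], [0, 0, 0], [0, 0, 0], [0, 0, 0], [0, 0, 0], [0, 0, 0], [0, 0, 0]], jaw=[1, 0.3, 0, -0.2, -0.2, -0.2, -0.2])

```text
clock: 20.6
tool_pos: [0.5681, 0.2519, 0.0209]
eef_rot: [0.045, 0.999, 0.002, 0.001]
contact_force: [0.2, -0.2, 0.0]
opening: 0.603
```

Run:
```python
from h import *
go([.57,.25,.14],down(ST['yaw'])*R.from_euler('z',np.pi))
```

```text
t 20.6 pos [0.5681 0.2519 0.0209] F [ 0.21 -0.24  0.03] M [ 0.035 -0.153 -0.024] op 0.603
dp first [-0.09  -0.055 -4.764] turn [0.0005 0.0002 0.0007] deg [0.18 0.07 0.26] dp after turn [-0.084 -0.07  -4.764]
```

Call:
move_arm(turn=[[0, 0, 0], [0, 0, 0], [0, 0, 0], [0, 0, 0], [0, 0, 0], [0, 0, 0]], dp=[[0, 0, -0.6], [0, 0, -1], [0, 0, -1], [0, 0, -1], [0, 0, -1], [0, 0, -0.2]], jaw=[-0.2, -0.2, -0.2, -0.2, -0.2, -0.2])

```text
clock: 21.1
tool_pos: [0.5695, 0.2536, 0.1464]
eef_rot: [0.044, 0.999, 0.004, 0.004]
contact_force: [-0.0, 1.4, -0.2]
opening: 0.602
```

Run:
```python
from h import *
go([.430,.2947,.09],down(-.159)*R.from_euler('z',np.pi))
snap('scene','s8'); crop('s8',240,130,440,280,4,'s8c')
```

```text
t 21.1 pos [0.5695 0.2536 0.1464] F [-0.03  1.4  -0.23] M [ 0.099 -0.159  0.023] op 0.602
dp first [5.72  1.124 2.227] turn [0.0013 0.001  0.0112] deg [0.48 0.38 4.01] dp after turn [5.771 0.74  2.257]
```

View pics/s8c.png

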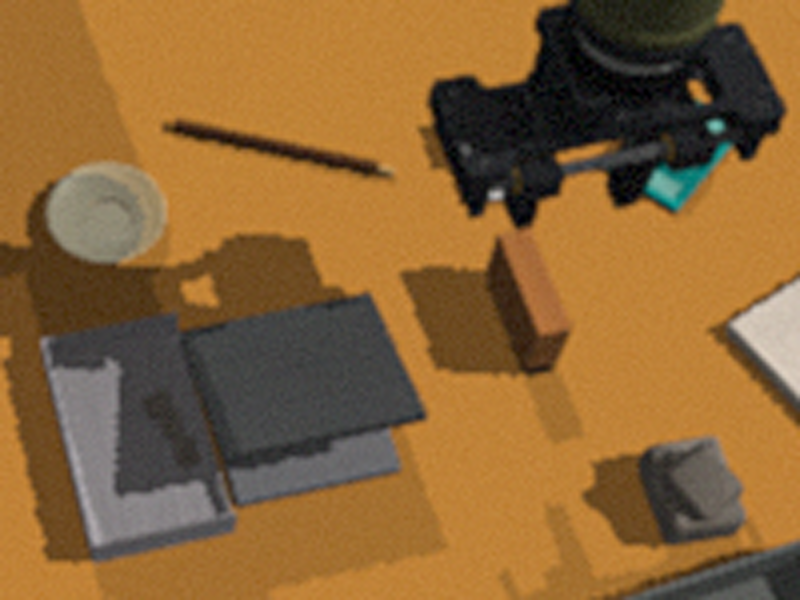

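Call:
move_arm(turn=[[0.0013, 0.001, 0.0112], [0, 0, 0], [0, 0, 0], [0, 0, 0], [0, 0, 0], [0, 0, 0], [0, 0, 0], [0, 0, 0], [0, 0, 0]], dp=[[0, 0, 0], [0.96, 0.12, 0], [0.96, 0.12, 0], [0.96, 0.12, 0], [0.96, 0.12, 0.3], [0.96, 0.12, 0.6], [0.97, 0.14, 0.7], [0, 0, 0.6], [0, 0, 0]], jaw=[-0.2, -0.2, -0.2, -0.2, -0.2, -0.2, -0.2, -0.2, -0.2])

```text
clock: 21.9
tool_pos: [0.4253, 0.2915, 0.0844]
eef_rot: [0.078, 0.997, -0.005, -0.005]
contact_force: [1.2, 0.6, -0.1]
opening: 0.601
```

Run:
```python
from h import *
go([.430,.2947,.012],down(-.159)*R.from_euler('z',np.pi))
snap('scene','s9'); crop('s9',330,130,410,200,8,'s9c')
snap('top','t9'); crop('t9',150,200,230,280,7,'t9c')
```

```text
t 21.9 pos [0.4253 0.2915 0.0844] F [ 1.21  0.63 -0.12] M [ 0.061 -0.146  0.032] op 0.601
dp first [-0.189  0.183  2.894] turn [-0.0015 -0.0013  0.0005] deg [-0.56 -0.48  0.19] dp after turn [-0.164  0.156  2.897]
```

View pics/s9c.png

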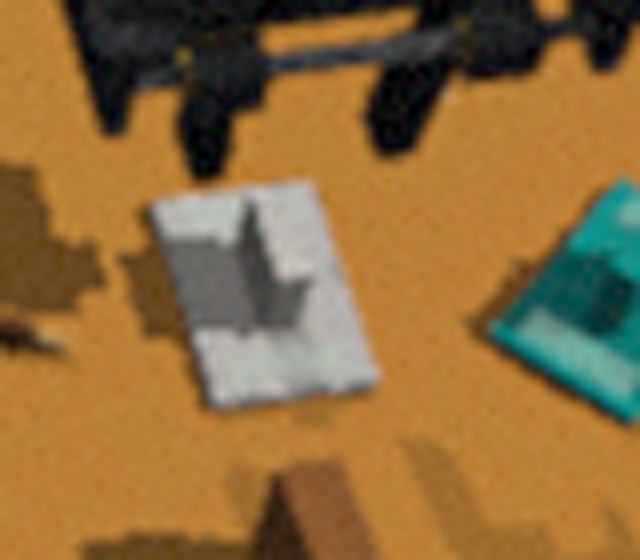

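View pics/t9c.png

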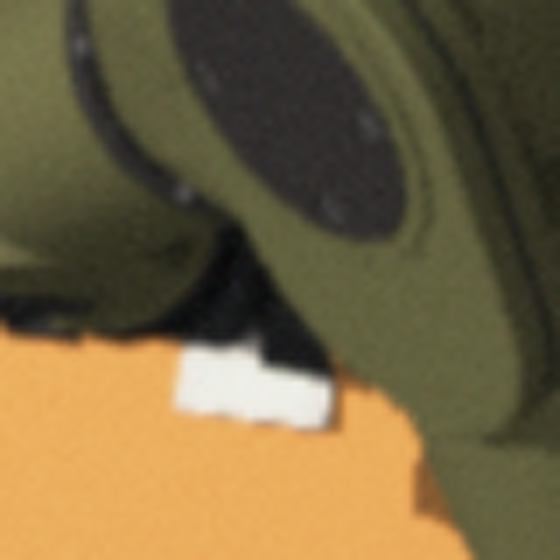

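Call:
move_arm(turn=[[-0.0013, -0.0012, 0.0005], [0, 0, 0], [0, 0, 0], [0, 0, 0], [0, 0, 0], [0, 0, 0]], dp=[[-0.15, 0.15, 0], [0, 0, 0.8], [0, 0, 0.8], [0, 0, 0.7], [0, 0, 0.3], [0, 0, 0]], jaw=[-0.2, -0.2, -0.2, -0.2, -0.2, -0.2])

```text
clock: 22.5
tool_pos: [0.4331, 0.2953, 0.0208]
eef_rot: [0.082, 0.997, 0.001, 0.001]
contact_force: [0.3, -0.2, 0.4]
opening: 0.598
```

Run:
```python
from h import *
go([.430,.2947,.012],down(-.159)*R.from_euler('z',np.pi))
```

```text
t 22.5 pos [0.4331 0.2953 0.0208] F [ 0.33 -0.21  0.35] M [ 0.028 -0.185 -0.037] op 0.598
dp first [ 0.12  -0.044  0.352] turn [ 0.0003  0.0004 -0.0008] deg [ 0.12  0.15 -0.28] dp after turn [ 0.119 -0.043  0.353]
```

Call:
move_arm(turn=[[0, 0, -0.0006], [0, 0, 0], [0, 0, 0], [0, 0, 0], [0, 0, 0], [0, 0, 0], [0, 0, 0], [0, 0, 0], [0, 0, 0], [0, 0, 0]], dp=[[0.12, 0, 0.15], [0, 0, 0.15], [0, 0, 0], [0, 0, 0], [0, 0, 0], [0, 0, 0], [0, 0, 0], [0, 0, 0], [0, 0, 0], [0, 0, 0]], jaw=[-0.2, -0.2, 0.3, 0.7, 1, 1, 1, 1, 1, 1], newtons=30)

```text
clock: 23.33
tool_pos: [0.4298, 0.296, 0.0143]
eef_rot: [0.079, 0.997, 0.001, 0.002]
contact_force: [-0.8, -0.6, 2.3]
opening: 0.151
```

Run:
```python
from h import *
go([.430,.2947,.012],down(-.159)*R.from_euler('z',np.pi))
```

```text
t 23.33 pos [0.4298 0.296  0.0143] F [-0.76 -0.57  2.29] M [-0.2   -0.088  0.025] op 0.151
dp first [-0.017 -0.05   0.09 ] turn [0.0004 0.0005 0.    ] deg [0.14 0.18 0.  ] dp after turn [-0.017 -0.049  0.09 ]
```

Call:
move_arm(turn=[[0, 0, 0], [0, 0, 0], [0, 0, 0], [0, 0, 0], [0, 0, 0], [0, 0, -0.0103], [0, 0, 0], [0, 0, 0]], dp=[[0, 0, 0], [0, 0, -0.5], [0, 0, -1], [0, 0, -1], [0, 0, -1], [0, 0, -1], [0, 0, -1], [0, 0, 0]], jaw=[1, 1, 1, 1, 1, 1, 1, 1])

```text
clock: 24.0
tool_pos: [0.4305, 0.2981, 0.1553]
eef_rot: [0.047, 0.999, 0.004, 0.004]
contact_force: [-0.3, 0.9, -1.1]
opening: 0.156
```

```bash
python3 - <<'E'
from h import *
p,Rt=face(0,0,.06,.014)
go([p[0],p[1],.16],down(ST['yaw'])*R.from_euler('z',np.pi))
E
python3 rec.py
```

```text
t 24.0 pos [0.4305 0.2981 0.1553] F [-0.3   0.86 -1.11] M [ 0.141 -0.094 -0.005] op 0.156
dp first [-5.915 -8.04  -0.216] turn [ 0.0014  0.0011 -0.    ] deg [ 0.49  0.4  -0.01] dp after turn [-5.912 -8.043 -0.188]
[-0.245  0.78  -0.761  1.944  0.805  0.739 -0.012] [0.4305 0.2981 0.1553]
```

Call:
move_arm(turn=[[0, 0, 0], [0, 0, 0], [0, 0, 0], [0, 0, 0], [0, 0, 0], [0, 0, 0], [0, 0, 0], [0, 0, 0], [0, 0, 0], [0, 0, 0]], dp=[[-0.59, -0.8, 0], [-0.59, -0.8, 0], [-0.59, -0.8, 0], [-0.59, -0.8, 0], [-0.59, -0.8, 0], [-0.59, -0.8, 0], [-0.59, -0.8, 0], [-0.59, -0.8, 0], [-0.59, -0.8, 0], [-0.59, -0.8, 0]], jaw=[1, 1, 1, 1, 1, 1, 1, 1, 1, 1])

```text
clock: 24.83
tool_pos: [0.5573, 0.0815, 0.1502]
eef_rot: [0.047, 0.999, 0.001, 0.001]
contact_force: [-0.2, 0.5, -0.7]
opening: 0.158
```

Call:
move_arm(turn=[[0, -0.0075, 0], [0, -0.0075, 0], [0, -0.0075, 0], [0, -0.0075, 0], [0, -0.0075, 0], [0, -0.0075, 0], [0, 0, 0], [0, 0, 0]], dp=[[0, 0, 0], [0, 0, 0], [0, 0, 0], [0, 0, 0], [0, 0, 0], [0, 0, 0], [0, 0, 0], [0, 0, 0]], jaw=[1, 1, 1, 1, 1, 1, 1, 1])

```text
clock: 25.5
tool_pos: [0.5563, 0.0831, 0.1507]
eef_rot: [0.046, 0.989, -0.006, 0.141]
contact_force: [-0.0, 0.2, -1.7]
opening: 0.157
```

```bash
python3 - <<'E'
from h import *
p,Rt=face(0,0,.02,.014)
go(p,Rt)
snap('scene','s10'); crop('s10',250,130,380,250,6,'s10c')
E
python3 rec.py
```

```text
t 25.5 pos [0.5563 0.0831 0.1507] F [-0.01  0.23 -1.73] M [ 0.107  0.195 -0.037] op 0.157
dp first [0.179 0.045 2.577] turn [ 0.0003 -0.0005  0.0002] deg [ 0.09 -0.18  0.07] dp after turn [0.187 0.049 2.576]
[ 0.038  0.716 -0.528  2.093  1.324  0.466 -0.086] [0.5572 0.0831 0.1509]
```

View pics/s10c.png

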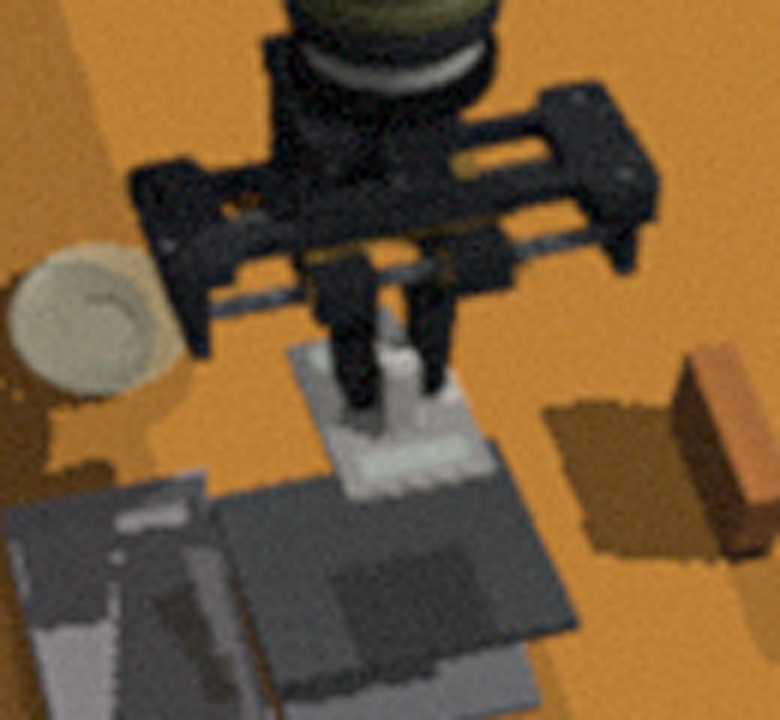

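Call:
move_arm(turn=[[0, 0, 0], [0, 0, 0], [0, 0, 0], [0, 0, 0], [0, 0, 0], [0, 0, 0]], dp=[[0.06, 0, 0.8], [0.06, 0, 0.8], [0.06, 0, 0.8], [0, 0, 0.4], [0, 0, 0], [0, 0, 0]], jaw=[1, 1, 1, 1, 1, 1])

```text
clock: 26.05
tool_pos: [0.573, 0.0815, 0.0823]
eef_rot: [0.047, 0.989, -0.005, 0.142]
contact_force: [-0.5, 1.0, -0.8]
opening: 0.153
```

Run:
```python
from h import *
p,Rt=face(0,0,.0,.014)
go(p,Rt)
snap('scene','s11'); crop('s11',285,175,355,245,11,'s11c')
snap('top','t11'); crop('t11',230,150,310,220,9,'t11c')
```

```text
t 26.05 pos [0.573  0.0815 0.0823] F [-0.48  0.96 -0.84] M [ 0.099  0.199 -0.018] op 0.153
dp first [0.058 0.047 0.562] turn [ 0.0004 -0.0003 -0.0004] deg [ 0.16 -0.1  -0.15] dp after turn [0.059 0.048 0.562]
```

View pics/s11c.png

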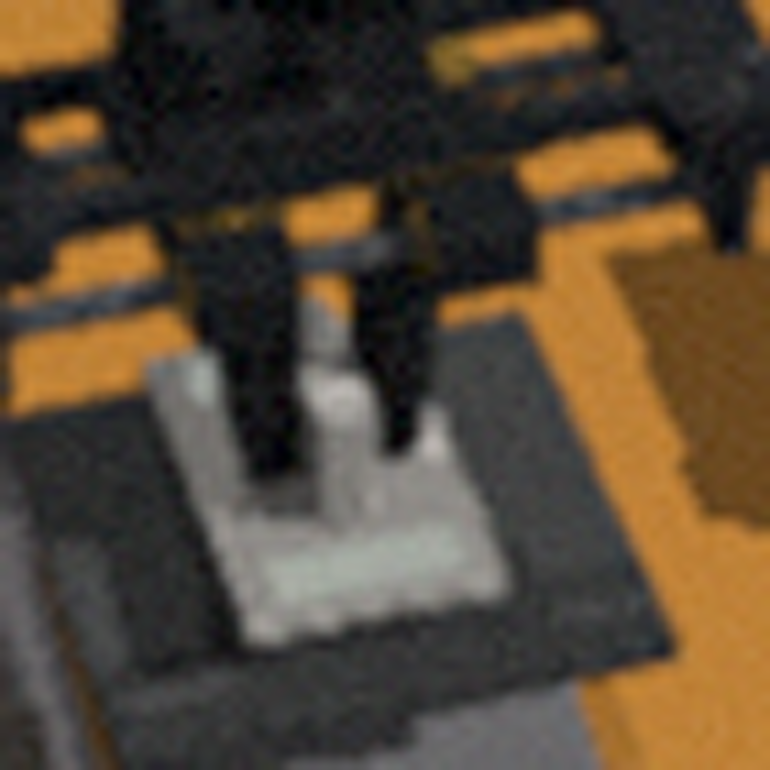

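View pics/t11c.png

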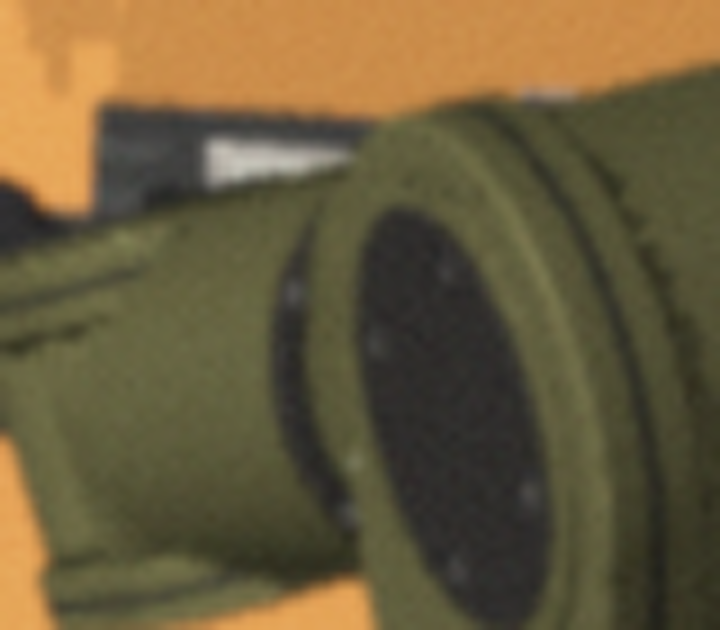

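Call:
move_arm(turn=[[0, 0, 0], [0, 0, 0], [0, 0, 0], [0, 0, 0], [0, 0, 0]], dp=[[0.05, 0.03, 0.2], [0, 0, 0.15], [0, 0, 0.08], [0, 0, 0], [0, 0, 0]], jaw=[1, 1, 1, 1, 1])

```text
clock: 26.57
tool_pos: [0.5745, 0.0823, 0.0723]
eef_rot: [0.047, 0.989, -0.005, 0.142]
contact_force: [0.6, 0.2, -1.1]
opening: 0.153
```

Run:
```python
from h import *
p,Rt=face(0,0,.0,.014)
go(p,Rt)
f=[]
for i in range(4):
    s=snap('scene','s12'); f.append(s['frame'].astype(float))
cv2.imwrite('pics/s12.png',np.mean(f,0).astype(np.uint8)); crop('s12',285,185,355,250,11,'s12c')
for i in range(2): s=snap('top','t12')
crop('t12',230,150,310,220,9,'t12c')
```

```text
t 26.57 pos [0.5745 0.0823 0.0723] F [ 0.58  0.23 -1.07] M [ 0.048  0.237 -0.015] op 0.153
dp first [-0.     0.011  0.161] turn [ 0.0004 -0.0001 -0.0002] deg [ 0.15 -0.04 -0.06] dp after turn [-0.     0.012  0.161]
```

View pics/s12c.png

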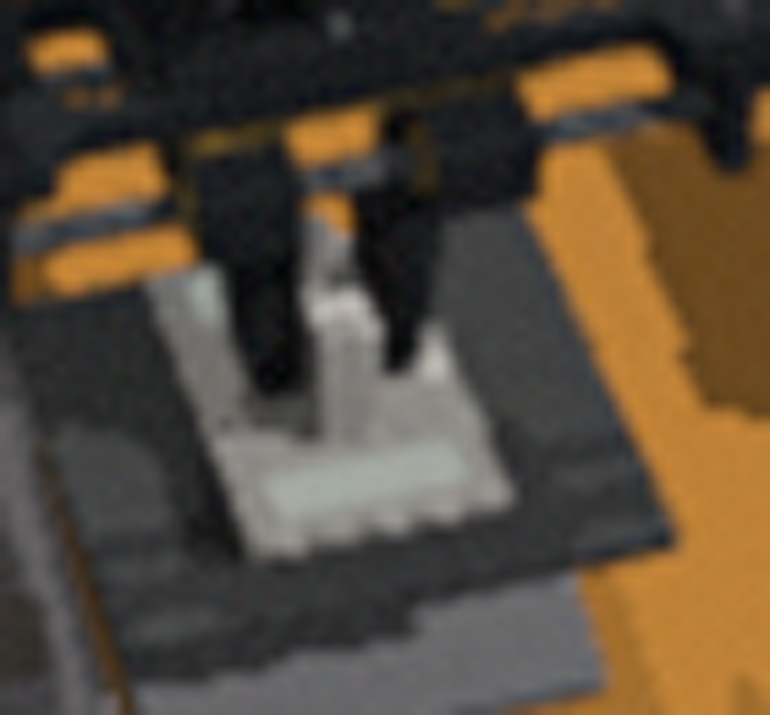

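View pics/t12c.png

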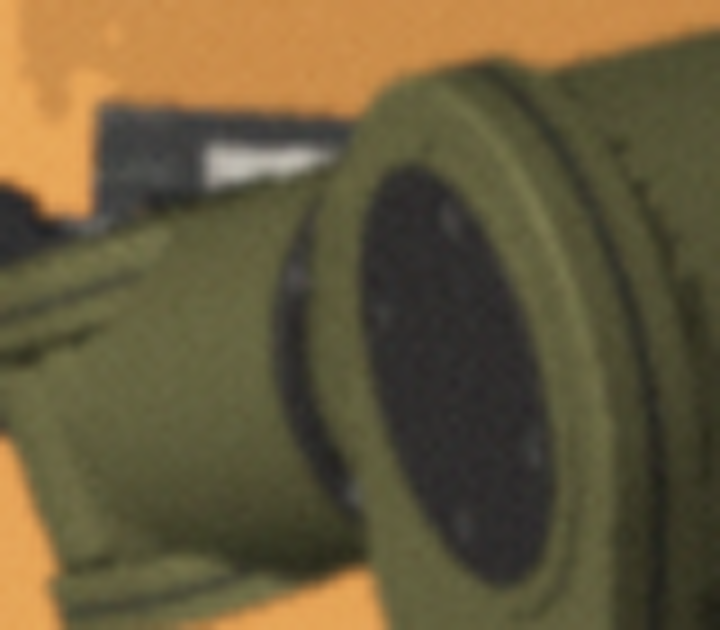

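Run:
```python
from h import *
from fit import un
Rf=R.from_euler('z',ST['yaw'])*R.from_euler('y',-ST['sl'])
def W(x,y,z): return ST['c']+Rf.apply([x,y,z])
for n,pl,sl,f,o in(('t12',{(.055,.065):(97,105)},{(.045,.03):(205,147)},9,(230,150)),
                 ('s12',{(.055,.065):(672,537),(-.055,.065):(525,205),(.055,-.065):(126,646)},{(.045,-.03):(258,540),(.045,.03):(512,490),(-.045,-.03):(148,290)},11,(285,185))):
    d=[np.array(un(v,f,o))-proj(n,W(*k,0)) for k,v in pl.items()]; print(n,'plate resid',np.round(d,2).tolist())
    d=np.mean(d,0)
    for k,v in sl.items():
        for h in(.004+.006,):
            u=np.array(un(v,f,o))-d
            # back-project onto plane face z=h
            O,D=ray(n,u); a=Rf.inv().apply(O-ST['c']); b=Rf.inv().apply(D); q=a+b*(h-a[2])/b[2]; print(k,(q*1000).round(1))
```

```text
t12 plate resid [[0.06, 0.65]]
(0.045, 0.03) [44.9 31.1 10. ]
s12 plate resid [[-0.31, 1.55], [0.59, 0.67], [1.21, 0.54]]
(0.045, -0.03) [ 40.7 -28.8  10. ]
(0.045, 0.03) [41.8 29.6 10. ]
(-0.045, -0.03) [-43.1 -31.2  10. ]
```

Call:
move_arm(turn=[[0, 0, 0], [0, 0, 0], [0, 0, 0]], dp=[[0, 0, 0.06], [0, 0, 0.05], [0, 0, 0]], jaw=[1, 1, 1])

```text
clock: 27.12
tool_pos: [0.5755, 0.0823, 0.0699]
eef_rot: [0.047, 0.989, -0.005, 0.143]
contact_force: [-0.2, -0.3, 2.6]
opening: 0.156
```

Run:
```python
from h import *
p,Rt=face(0,0,.0,.014)
go(p,Rt)
```

```text
t 27.12 pos [0.5755 0.0823 0.0699] F [-0.24 -0.29  2.55] M [ 0.031  0.318 -0.042] op 0.156
dp first [0.013 0.008 0.057] turn [ 0.0004 -0.     -0.0002] deg [ 0.15 -0.   -0.07] dp after turn [0.013 0.008 0.057]
```

Call:
move_arm(turn=[[0, 0, 0], [0, 0, 0]], dp=[[0, 0, 0.04], [0, 0, 0]], jaw=[1, 1])

```text
clock: 27.28
tool_pos: [0.576, 0.0823, 0.0693]
eef_rot: [0.047, 0.989, -0.005, 0.143]
contact_force: [-0.4, -0.4, 4.7]
opening: 0.156
```

Run:
```python
from h import *
p,Rt=face(0,0,.0,.014)
go(p,Rt)
```

```text
t 27.28 pos [0.576  0.0823 0.0693] F [-0.41 -0.36  4.73] M [-0.059  0.299 -0.033] op 0.156
dp first [0.025 0.007 0.029] turn [ 0.0004  0.0001 -0.0002] deg [ 0.15  0.04 -0.07] dp after turn [0.025 0.007 0.029]
```

Call:
move_arm(turn=[[0, 0, 0], [0, 0, 0], [0, 0, 0]], dp=[[0, 0, 0.06], [0, 0, 0.04], [0, 0, 0]], jaw=[1, 1, 1])

```text
clock: 27.53
tool_pos: [0.5766, 0.0822, 0.0687]
eef_rot: [0.047, 0.988, -0.005, 0.144]
contact_force: [-7.1, -1.7, 21.8]
opening: 0.158
```

```bash
cat > avg.py <<'E'
from h import *
import sys
A=[]
for i in range(int(sys.argv[1])):
    s=r.get_state(); A.append(np.r_[s['contact_force'],s['moment'],s['tool_pos'],R.from_quat(s['eef_rot']).as_quat(canonical=True)]); sn=r.snapshot('scene')
A=np.array(A); m=A.mean(0); sd=A.std(0)/np.sqrt(len(A))
Rt=R.from_quat(m[9:]); F=Rt.inv().apply(m[:3]); M=Rt.inv().apply(m[3:6])
Rf=face(0,0,0,.014)[1]; e=(Rf.inv()*Rt).as_rotvec(degrees=True)
print('t',r.get_state()['clock'],'Ftool',F.round(2),'Mtool',M.round(3),'sd',sd[:6].round(3),'pos',m[6:9].round(4),'rot vs nominal deg',e.round(2))
np.save(sys.argv[2],np.r_[F,M])
cv2.imwrite('pics/%s.png'%sys.argv[2],sn['frame'])
E
python3 avg.py 14 press1
```

```text
t 28.2333 Ftool [  0.29  -2.43 -23.04] Mtool [0.535 0.477 0.008] sd [0.166 0.16  0.102 0.004 0.007 0.007] pos [0.5766 0.0822 0.0687] rot vs nominal deg [-0.14 -0.15  0.04]
```

Call:
move_arm(turn=[[0, 0, 0], [0, 0, 0], [0, 0, 0]], dp=[[0, 0, -0.03], [0, 0, -0.02], [0, 0, 0]], jaw=[1, 1, 1])

```text
clock: 28.48
tool_pos: [0.5766, 0.0822, 0.0687]
eef_rot: [0.047, 0.989, -0.005, 0.143]
contact_force: [-1.6, -0.2, 10.2]
opening: 0.16
```

```bash
python3 avg.py 14 press2
```

```text
t 29.1833 Ftool [-0.82 -1.26 -9.94] Mtool [0.233 0.237 0.021] sd [0.112 0.126 0.096 0.008 0.007 0.007] pos [0.5765 0.0822 0.0687] rot vs nominal deg [-0.15 -0.09  0.06]
```

Call:
move_arm(turn=[[0, 0.001, 0], [0, 0.001, 0], [0, 0, 0]], dp=[[0, 0, 0], [0, 0, 0], [0, 0, 0]], jaw=[1, 1, 1])

```text
clock: 29.43
tool_pos: [0.5764, 0.0822, 0.0687]
eef_rot: [0.047, 0.989, -0.005, 0.137]
contact_force: [-3.4, -1.4, 10.1]
opening: 0.157
```

```bash
python3 avg.py 14 press3
```

```text
t 30.1333 Ftool [ 0.17 -1.3  -9.81] Mtool [0.221 0.045 0.022] sd [0.119 0.164 0.155 0.009 0.011 0.007] pos [0.5764 0.0822 0.0687] rot vs nominal deg [-0.14  0.64  0.05]
```

Call:
move_arm(turn=[[0, -0.0005, 0], [0, 0, 0], [0, 0, 0]], dp=[[0, 0, 0], [0, 0, 0], [0, 0, 0]], jaw=[1, 1, 1])

```text
clock: 30.38
tool_pos: [0.5765, 0.0822, 0.0687]
eef_rot: [0.047, 0.989, -0.005, 0.139]
contact_force: [-2.3, -0.6, 9.6]
opening: 0.157
```

```bash
python3 avg.py 10 press4
python3 - <<'E'
from h import *
for c,n in(('scene','s13'),('top','t13')):
    f=[]
    for i in range(4): s=snap(c,n); f.append(s['frame'].astype(float))
    cv2.imwrite(f'pics/{n}.png',np.mean(f,0).astype(np.uint8))
crop('s13',285,185,355,250,11,'s13c'); crop('t13',230,150,290,190,13,'t13c'); crop('s13',230,130,410,265,4,'s13w')
E
```

```text
t 30.8833 Ftool [ -0.03  -0.92 -10.05] Mtool [0.231 0.064 0.014] sd [0.133 0.111 0.12  0.01  0.013 0.01 ] pos [0.5765 0.0822 0.0687] rot vs nominal deg [-0.15  0.45  0.05]
```

View pics/s13c.png

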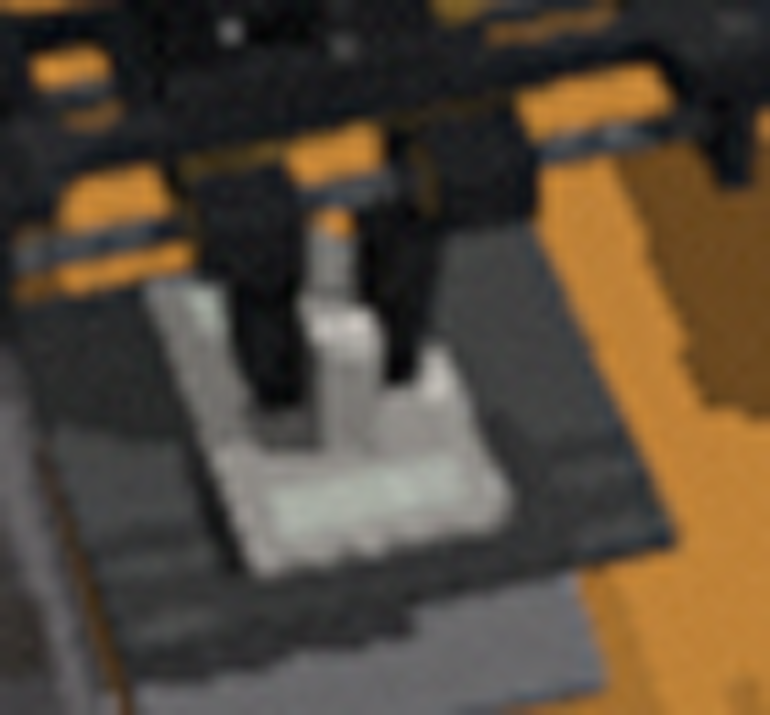

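View pics/t13c.png

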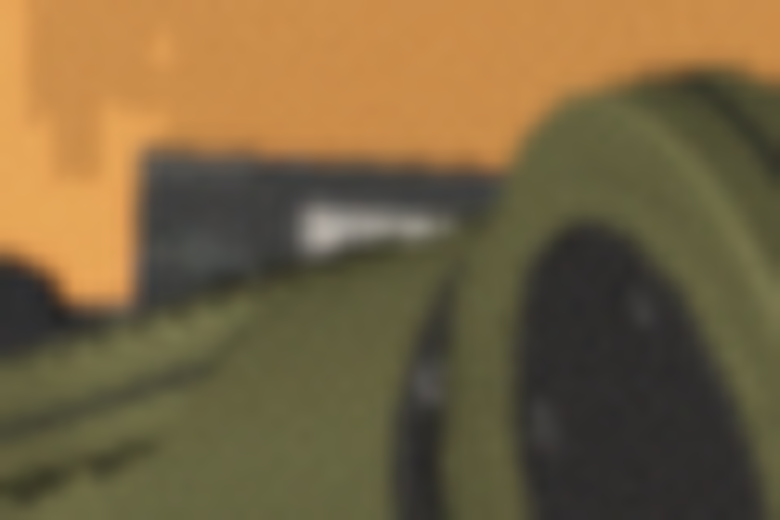

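View pics/s13w.png

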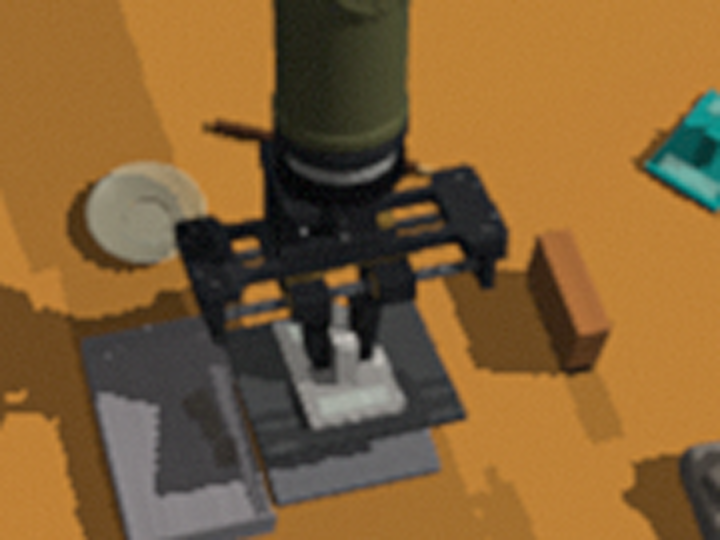

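Run:
```python
from h import *
from fit import un
sl0=.2862-np.radians(.45)
Rf=R.from_euler('z',ST['yaw'])*R.from_euler('y',-sl0)
def W(x,y,z): return ST['c']+Rf.apply([x,y,z])
for n,pl,sl,f,o in(('t13',{(.055,.065):(140,150)},{(.045,.03):(299,203)},13,(230,150)),
                 ('s13',{(.055,.065):(672,537),(-.055,.065):(530,222),(.055,-.065):(126,646)},{(.045,-.03):(258,556),(.045,.03):(512,490),(-.045,-.03):(148,287)},11,(285,185))):
    d=[np.array(un(v,f,o))-proj(n,W(*k,0)) for k,v in pl.items()]; print(n,'plate resid',np.round(d,2).tolist())
    d=np.mean(d,0)
    for k,v in sl.items():
        u=np.array(un(v,f,o))-d; h=.006
        O,D=ray(n,u); a=Rf.inv().apply(O-ST['c']); b=Rf.inv().apply(D); q=a+b*(h-a[2])/b[2]; print(k,(q*1000).round(1))
```

```text
t13 plate resid [[0.01, 0.51]]
(0.045, 0.03) [46.3 31.   6. ]
s13 plate resid [[-0.3, 1.43], [1.04, 2.33], [1.21, 0.42]]
(0.045, -0.03) [ 39.8 -29.    6. ]
(0.045, 0.03) [36.3 31.2  6. ]
(-0.045, -0.03) [-49.6 -29.9   6. ]
```

Run:
```python
from h import *
a=cv2.imread('pics/s13.png')
c=cv2.resize(a[195:245,285:350],None,fx=12,fy=12,interpolation=cv2.INTER_LANCZOS4).astype(float)
cv2.imwrite('pics/s13d.png',((c-40)*1.6).clip(0,255).astype(np.uint8))
```

```text
(no output)
```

View pics/s13d.png

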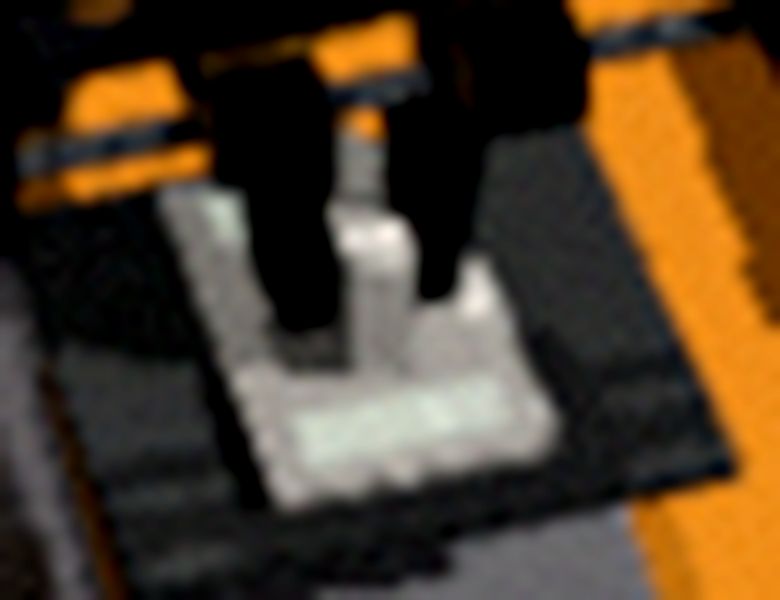

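Run:
```python
from h import *
from fit import un
import itertools
U=lambda l,f,o:[un(p,f,o) for p in l]
pl=dict(zip([(-.055,-.065),(-.055,.065),(.055,.065),(.055,-.065)],U([(64,203),(575,93),(722,419),(173,536)],11,(280,195))))
pl[(.055,.065)]=(np.array(pl[(.055,.065)])+un((735,463),12,(285,195)))/2
# allow rot+trans small in the image: affine-ish correction via homography
n='s13'; sl0=.2862-np.radians(.45)
Rf=R.from_euler('z',ST['yaw'])*R.from_euler('y',-sl0)
W=lambda x,y,z: ST['c']+Rf.apply([x,y,z])
src=np.array([proj(n,W(*k,0)) for k in pl],np.float32); dst=np.array(list(pl.values()),np.float32)
print((dst-src).round(2).tolist())
for name,d in(('mean',None),('homog',cv2.getPerspectiveTransform(dst,src))):
  for k,v,h in(((.045,-.03),(283,508),0),((.045,.03),(555,440),0),((-.045,-.03),(161,195),.006)):
    u=np.array(un(v,12,(285,195)))
    u=u-(dst-src).mean(0) if d is None else cv2.perspectiveTransform(np.array([[u]],np.float32),d)[0,0]
    O,D=ray(n,u); a=Rf.inv().apply(O-ST['c']); b=Rf.inv().apply(D); q=a+b*(h-a[2])/b[2]; print(name,k,(q*1000).round(1))
```

```text
[[1.5800000429153442, 0.8399999737739563], [0.12999999523162842, 0.6100000143051147], [-0.44999998807907104, 0.949999988079071], [0.47999998927116394, 0.41999998688697815]]
mean (0.045, -0.03) [ 42.7 -29.    0. ]
mean (0.045, 0.03) [39.9 30.   0. ]
mean (-0.045, -0.03) [-46.5 -30.3   6. ]
homog (0.045, -0.03) [ 43.1 -28.1   0. ]
homog (0.045, 0.03) [40.1 32.  -0. ]
homog (-0.045, -0.03) [-47.2 -31.4   6. ]
```

```bash
python3 avg.py 3 press5
python3 - <<'E'
from h import *
print(r.finish_job(), r.get_state()['clock'])
E
```

```text
t 31.4333 Ftool [ -0.05  -1.17 -10.11] Mtool [0.221 0.081 0.008] sd [0.077 0.159 0.176 0.013 0.008 0.01 ] pos [0.5765 0.0822 0.0687] rot vs nominal deg [-0.15  0.45  0.05]
the job is handed in; nothing more can be done
the job is handed in; nothing more can be done
```

I handed the job in at about 31 s, well inside the 61 s limit.

**What I did**
- I wiped the three chips off the stage in one stroke. The pictures afterwards show a clean plate and all three chips in the tray.
- I stood the scraper upright on the bench at about (0.57, 0.25), clear of stage and tray.
- I laid the slide carrier on the stage face with its long side up the slope. It is still gripped at 30 N and pressed with about 10 N.

**What my last checks showed**
- **Flushness:** the force rose softly at first, then stiffened at about 23 N, which suggests the carrier seated. I then eased the press to about 10 N. The slope from the pictures was 16.4°. The pressing moments fitted slightly less, so I eased the tool's tilt by about 0.5°. At that setting the estimated pressure centre lay inside the carrier's base. That estimate is rough because the moment reference point was inferred.
- **Centring:** the two cameras disagreed. The top view put the carrier about 1 mm up the slope, and the scene view put it 2 to 3 mm down the slope. The arm's reading put it within 1 mm. Sideways all agreed within about 1 mm. I left it there.
- **Other things on the bench:** the ones in the last crops (dish, pencil, turquoise look-alike, part of the rock) looked unmoved. I did not re-check the jar, the eraser or the other scraper look-alikes at the end.

**What went wrong:** my first tilt over the stage ran one wrist joint down to about 0.04 rad, its lower limit, and another to its -1 rad limit. I stopped, lifted clear and re-oriented the arm before wiping. This cost about 5 s and did not disturb the chips.

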